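# Feed the chancaca dispenser

### The job

Gather all the brown sugar lumps into the blue scoop tray, then tip the tray over the hopper of the pedal dispenser so that every lump lies in the hopper. When all are in, press the red pedal right down to its stop to drop the batch into the clear bin below and let the pedal come up again; the tray must end empty and upright back on its cork mat (before or after the pedal), and the spice jar, the salt pig and the green tin must stay where they are.

Things in the scene. Friction and masses are not known exactly. Their poses are not given: they have to be found in the camera images.
- lump1: Lump of chancaca (hard brown sugar), truncated cone 36 mm across at the bottom, 30 mm at the top, 26 mm high, 30 g; any yaw may be gripped. Origin at its centre (13 mm above the counter when it stands), z along its axis. Three to five of the five lumps are present; absent ones read None from the start.
- lump2: Lump of chancaca (hard brown sugar), truncated cone 36 mm across at the bottom, 30 mm at the top, 26 mm high, 30 g; any yaw may be gripped. Origin at its centre (13 mm above the counter when it stands), z along its axis. Three to five of the five lumps are present; absent ones read None from the start.
- lump3: Lump of chancaca (hard brown sugar), truncated cone 36 mm across at the bottom, 30 mm at the top, 26 mm high, 30 g; any yaw may be gripped. Origin at its centre (13 mm above the counter when it stands), z along its axis. Three to five of the five lumps are present; absent ones read None from the start.
- lump4: Lump of chancaca (hard brown sugar), truncated cone 36 mm across at the bottom, 30 mm at the top, 26 mm high, 30 g; any yaw may be gripped. Origin at its centre (13 mm above the counter when it stands), z along its axis. Three to five of the five lumps are present; absent ones read None from the start.
- lump5: Lump of chancaca (hard brown sugar), truncated cone 36 mm across at the bottom, 30 mm at the top, 26 mm high, 30 g; any yaw may be gripped. Origin at its centre (13 mm above the counter when it stands), z along its axis. Three to five of the five lumps are present; absent ones read None from the start.
- tray: Loose blue plastic scoop tray, 170 long (x) x 110 wide (y), 0.22 kg, starts on the mat. Origin: centre of its underside, z up. Floor 4 mm thick, flat inside for x -0.06 to 0.075, y +-0.051; side walls 40 mm high; +x end a wall 10 mm thick, 40 mm high; -x end the open mouth. Rough inside: tip it mouth-down by 60 degrees or more for lumps to slide out.
- tray_mouth (a point): Middle of the tray's open mouth edge, 85 mm to -x of the tray's origin and 10 mm above its underside; axes as the tray. Before it the floor rises as a 15 degree ramp by 7 mm over the last 25 mm.
- tray_grip (a point): Top middle of the tray's grip fin (80 mm to +x, 85 mm up from the tray's origin). The fin is 10 mm thick (x), 50 mm wide (y) and stands 45 mm above the +x wall; pinch it from above across its thickness. Axes as the tray.
- mat: Fixed cork mat under the tray, 210 (x) x 150 (y) x 3 mm, origin at the centre of its underside; the tray's home. The tray's centre must end within 50 mm of the mat's centre; its yaw is free.
- dispenser: Fixed white pedal dispenser, base 180 x 180 mm, 191 mm high, origin at the centre of its underside, z up; the pedal sticks out to its own -y. On top a hopper, floored by two flaps that swing down when the pedal is pressed and close as it comes up; below, between four corner posts, an open clear bin.
- hopper (a point): Centre of the hopper's mouth, 190 mm above the dispenser's origin; axes as the dispenser. The mouth is 170 x 170 mm inside, narrowing to 100 x 100 mm at 125 mm above the counter; the flaps' top is at 122 mm. Lumps lying on the flaps have their centres 115 to 200 mm above the counter.
- bin (a point): Centre of the clear bin's floor, 12 mm above the dispenser's origin. The bin is 120 x 120 mm inside, its walls reach 62 mm above the counter.
- pedal (a joint): Pedal angle (rad): 0 up, 0.32 down at the stop (0.30 counts as down). Hinge along the dispenser's x at (0, -0.085, 0.055) m in its frame; the spring returns it. About 3 N on the pad starts it, about 10 N holds it at the stop. The flaps turn 4.2 times as far and hang nearly straight down at the stop.
- pedal_pad (a point): Top centre of the red pedal pad (65 x 55 mm), 105 mm from the hinge; about 75 mm above the counter when up and about 41 mm when down, about 190 mm from the dispenser's centre; press straight down with the closed fingertips.
- spice_jar: Bystander: clear spice jar with red twist cap, 48 mm across, 95 mm high; origin centre of underside.
- salt_pig: Bystander: white ceramic salt pig, 104 mm across, 112 mm high; origin centre of underside.
- tin: Bystander: green tin, 74 mm across, 110 mm high; origin centre of underside.
There are look-alikes about, which are no part of the job. What is shaped like the lump5 but pink or purple is not meant. What is shaped like the lump2 but orange is not meant.

How it is judged:
By the outcome, as a careful person would: the job done as asked, in the order asked, and still so for the second after the job is handed in, with the robot touching nothing.
Of lump1, lump2, lump3, lump4, lump5 only 3 to 5 are there at a start; the rules pass over those that are not, and their reading is None.
At some moment in a run one of lump1, lump2, lump3, lump4, lump5, tray may be knocked a few centimetres aside while the robot is not near it.
It also fails if it takes over 210 s, if anything falls off the work surface, if the arm or the gripper's body presses on something with over 40 N, if the wrist force passes 120 N, or if a joint passes its speed limit or range.

### The arm

A 6-joint arm with a two-finger parallel gripper is mounted at the origin on the work surface. World frame = base frame: x ahead of the robot, y to its left, z up, the work surface at z = 0. Lengths are in m, angles in rad, forces in N, time in s.
With the tool pointing down it reaches from about 0.25 to 0.775 m from the base axis. Payload 4 kg.
Tool frame: the origin (TCP) lies midway between the tips of the shut fingers; the grasp point (between the pads) lies 19 mm behind it; z points along the fingers, y is the line along which they close (so a half turn about z gives the same grasp; the last joint's range is limited). The gripper opens to 94 mm and grips with 3 to 60 N. Pads are 16 mm wide; open, the fingers measure 119 mm over their backs; the gripper's body (75 mm by 177 mm) begins 78 mm behind the grasp point.
Start: joints at [-1.336, 0.087, 1.371, -0, 1.684, -0.103], TCP at [0.182, -0.519, 0.206] pointing down, gripper open.
Joint ranges: [-3.1, 3.1], [-0.76, 2.03], [0.27, 2.55], [-1.08, 4.22], [0.17, 2.65], [-2.57, 2.57]. Speed limits (rad/s): [2.79, 2.79, 3.14, 3.14, 3.14, 3.14].

### API

Orientations are given as [roll, pitch, yaw] about the fixed x, y, z axes, in that order (R = Rz(yaw) Ry(pitch) Rx(roll)).
In Python, from bench import robot gives the robot as it stands. The module is installed in compiled form; this text tells all that it offers.
- The arm moves only by the tool arm_command, never from a script. Its argument "targets" is a list of rows, each a list of 4 numbers: the shift along the world's x, y, z as a fraction of full scale, then the turn about the world's z as a fraction of full scale. A call has 1 to 8 rows; each row is the pose to reach, as a shift and turn from the pose commanded when the call began; what a row does not reach only later rows make up. Full scale, the value 1, is 0.5 m for a shift and 120 degrees for a turn. A row lasts 1/12 s, in which the tool goes at most 41.7 mm and 7.16 degrees, less where a joint would pass 70% of its speed; a pose out of reach is approached as far as the arm can. A call with a number of a shift or a turn outside -1 to 1 is refused whole. A call with a gripper value outside its range is refused whole. "claw" is the closure, from 0 (fully open) to 1 (shut), set as the call begins (left out, the last holds). The fingers move at their own pace and stop on an object; the grip force is fixed at half the most. Time passes only in rows, so rows that repeat a pose let the fingers close. It gives the time, the measured TCP pose, the force, the opening and the grip force at its end, in the units of the state.
- robot.get_obs(): the state, without advancing time (a new reading comes with each control period).
- robot.snapshot(name): name is "side" or "top"; returns the picture (400x640x3 uint8, red, green, blue); there is no depth.
- robot.camera_info(name): a dict with "vfov" (degrees; the focal length in pixels is half the picture's height over the tangent of half this angle, whatever the lens; pixels are square), "cx", "cy" (the principal point, pixels), "extrinsics" (4x4, takes a point from camera to world coordinates). Camera axes: x right, y up, looking along -z (the intrinsics and any distortion apply to the point x, -y, -z); pixel columns grow to the right and rows downward; lengths in m; the calibration is good to about 2 mm. A picture is of the moment at which its call begins. camera_info takes no time and is no camera call.
- robot.close_job(): hands the job in; it is judged then, once.
The state is a dict: "time": time; "joint_positions": joint angles; "qvel": joint speeds; "joint_torque": joint torques, N m; "tool_pos": TCP position; "ee_rot": TCP orientation; "wrist_force": force on the tool from outside, world axes, zero at the start; "wrist_torque": the same for the moment, N m; "width": finger opening in m; "finger_force": force on a finger pad.
Only numpy, scipy, OpenCV 4.12 (cv2) and the standard library are available. Lean on these libraries where they do the work, as an engineer would, in place of code of your own. Each camera call takes 0.05 s, during which the arm holds its last target. There are 200 camera calls.

## Working session

There is one attempt and no reset: what is moved stays moved. The work goes in short steps, Python scripts to look and compute and a tool call to move; the robot and the scene stay as the last step left them, time stands still between calls to the robot, and variables do not carry over. Pictures are saved under pics/ and viewed, at most 14 in all, crops included, and the job is handed in when it is done.

Besides the shell and the picture viewer there is one more tool, called after "Call:" as name(argument=value, ...) on one line, values as JSON. arm_command: Moves the arm, as the interface text tells. Shift numbers are shares of 0.5 m and turn numbers shares of 120 degrees, none past 1 either way. Its arguments: {"type":"object","properties":{"targets":{"type":"array"},"claw":{"type":"number"}},"required":["targets"]}

```bash
mkdir -p pics
cat > h.py <<'E'
import numpy as np, cv2
from bench import robot
def snap(n,f):
    im=robot.snapshot(n); cv2.imwrite('pics/'+f,im[:,:,::-1]); return im
E
python3 - <<'E'
from h import *
for n in('side','top'):
    snap(n,n+'0.png'); print(n,{k:(np.round(v,4).tolist() if k!='distortion' else v) if not isinstance(v,str) else v for k,v in robot.camera_info(n).items()})
print(robot.get_obs())
E
```

```text
side {'vfov': 43.1343, 'cx': 328.3364, 'cy': 192.1087, 'extrinsics': [[0.9661, 0.2054, -0.1565, 0.3675], [-0.2576, 0.7248, -0.639, -0.8269], [-0.0178, 0.6577, 0.7531, 1.0193], [0.0, 0.0, 0.0, 1.0]]}
top {'vfov': 46.4819, 'cx': 318.4938, 'cy': 191.4282, 'extrinsics': [[-0.0027, 0.9893, -0.1459, 0.3723], [-0.9999, -0.0041, -0.0092, -0.0672], [-0.0097, 0.1458, 0.9893, 1.2995], [0.0, 0.0, 0.0, 1.0]]}
{'time': 0.1, 'joint_positions': array([-1.33610272e+00,  8.78939567e-02,  1.37206153e+00, -2.91565018e-05,
        1.68361807e+00, -1.03125525e-01]), 'qvel': array([-6.13690057e-04, -1.51864575e-03, -3.19453737e-03,  4.37847820e-04,
        8.00455151e-04,  7.12676394e-05]), 'joint_torque': array([ 2.81809364e-03, -3.41251087e+01, -3.03301907e+01,  7.20515312e-02,
        3.04463657e-02, -1.04083858e-04]), 'tool_pos': array([ 0.18214543, -0.51844668,  0.2044353 ]), 'ee_rot': array([-3.13961929e+00, -1.75096139e-04,  3.37815708e-01]), 'wrist_force': array([-0.50178686, -0.12441572,  0.61615476]), 'wrist_torque': array([ 0.0363495 , -0.0206945 ,  0.06179416]), 'finger_force': 0.0, 'width': 0.09410923778604667}
```

View pics/side0.png

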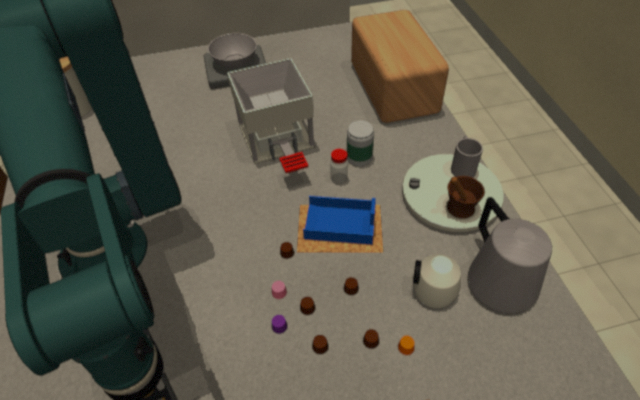

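View pics/top0.png

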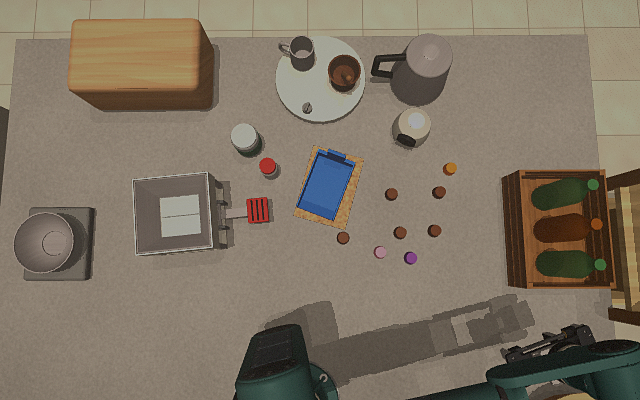

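The top view shows five brown lumps at about (343,238), (400,232), (391,194), (434,230) and (438,192). The tray is on its mat at (329,187) with the fin at (338,155). The dispenser is at (173,215) with the red pad at (258,210), the jar at (267,166), the tin at (245,138) and the salt pig at (411,127). The side view agrees with five lumps.

```bash
cat >> h.py <<'E'
def ray(n,u,v):
    c=robot.camera_info(n); f=200/np.tan(np.radians(c['vfov'])/2); T=np.array(c['extrinsics'])
    d=T[:3,:3]@np.array([(u-c['cx'])/f,-(v-c['cy'])/f,-1]); return T[:3,3],d
def onz(n,u,v,z):
    o,d=ray(n,u,v); return (o+d*(z-o[2])/d[2])
def two(a,b):
    (o,d),(p,e)=ray('top',*a),ray('side',*b)
    s=np.linalg.lstsq(np.c_[d,-e],p-o,rcond=None)[0]; q,r=o+d*s[0],p+e*s[1]
    return (q+r)/2,np.linalg.norm(q-r)
def blobs(im,lo,hi,amin=30,amax=1e5):
    m=cv2.inRange(cv2.cvtColor(im,cv2.COLOR_RGB2HSV),lo,hi)
    n,l,st,c=cv2.connectedComponentsWithStats(m)
    return [(c[i].round(1).tolist(),int(st[i,4])) for i in range(1,n) if amin<=st[i,4]<=amax],l
BR=((0,90,15),(14,255,110))
def lumps(im,n='top'):
    return [(c,a,onz(n,*c,.015)[:2].round(4).tolist()) for c,a in blobs(im,*BR,40,400)[0]]
E
python3 - <<'E'
from h import *
t=cv2.imread('pics/top0.png')[:,:,::-1];s=cv2.imread('pics/side0.png')[:,:,::-1]
for im,n in((t,'top'),(s,'side')):
    for x in lumps(im,n):print(n,x)
    b,l=blobs(im,(100,120,40),(125,255,255),200);print('blue',b)
    b,l2=blobs(im,(0,170,100),(6,255,255),40);b2,_=blobs(im,(174,170,100),(180,255,255),40);print('red',b,b2)
    if n=='top':
        m=cv2.inRange(cv2.cvtColor(im,cv2.COLOR_RGB2HSV),(100,120,40),(125,255,255)); r=cv2.minAreaRect(cv2.findNonZero(m));print(r)
        for p in cv2.boxPoints(r):print(p,onz(n,*p,.043)[:2],onz(n,*p,.003)[:2])
for z in(0,.19):
  print([onz('top',*p,z)[:2].round(3).tolist() for p in((133,179),(208,172),(215,247),(136,255))])
print('pad',two((258.5,210),(293,162)),'fin',two((338,154),(374,203)))
big=cv2.resize(t[120:270,110:480],None,fx=2.15,fy=2.15,interpolation=cv2.INTER_CUBIC);cv2.imwrite('pics/c1.png',big[:,:,::-1])
big=cv2.resize(s[30:260,200:420],None,fx=2.6,fy=2.6,interpolation=cv2.INTER_CUBIC);cv2.imwrite('pics/c2.png',big[:,:,::-1])
E
```

```text
top ([446.2, 170.4], 44, [0.6197, -0.413])
top ([622.6, 179.5], 267, [0.5917, -0.9011])
top ([438.6, 192.0], 129, [0.5587, -0.3893])
top ([391.2, 193.9], 109, [0.5539, -0.2575])
top ([434.2, 230.4], 117, [0.4521, -0.3729])
top ([399.8, 232.3], 91, [0.4472, -0.2784])
top ([623.8, 315.7], 261, [0.2234, -0.8684])
top ([555.3, 396.7], 66, [0.0185, -0.6709])
blue [([325.4, 185.1], 2333)]
red [([266.9, 165.1], 193), ([257.1, 209.9], 370)] []
((325.8376159667969, 182.32217407226562), (40.13386154174805, 65.76496124267578), 21.03750991821289)
[295.30414 205.80928] [0.51832321 0.00752596] [0.52297314 0.00990609]
[318.91235 144.42784] [ 0.68906585 -0.05708653] [ 0.69915132 -0.05676333]
[356.3711  158.83507] [ 0.64783044 -0.160116  ] [ 0.6566032  -0.16307271]
[332.76288 220.2165 ] [ 0.47876601 -0.09391314] [ 0.48215664 -0.0947623 ]
side ([339.9, 159.5], 62, [0.6384, 0.1332])
side ([295.6, 169.7], 47, [0.5108, 0.1287])
side ([1.7, 185.8], 111, [-0.2687, 0.2883])
side ([286.3, 249.7], 177, [0.4318, -0.1246])
side ([350.7, 285.5], 203, [0.5526, -0.2602])
side ([307.0, 305.3], 213, [0.4455, -0.2823])
side ([370.9, 338.2], 234, [0.5573, -0.393])
side ([319.8, 344.0], 237, [0.4505, -0.3769])
side ([404.2, 349.3], 69, [0.616, -0.4344])
blue [([340.0, 219.6], 2817)]
red [([338.8, 154.3], 148), ([293.3, 161.5], 364)] []
[[0.602, 0.472], [0.621, 0.259], [0.409, 0.233], [0.388, 0.452]]
[[0.568, 0.393], [0.585, 0.211], [0.404, 0.189], [0.385, 0.376]]
pad (array([0.50309133, 0.10338158, 0.07238372]), np.float64(0.0020100569093323287)) fin (array([ 0.65156743, -0.1080695 ,  0.09817949]), np.float64(0.005051821981650248))
```

View pics/c1.png

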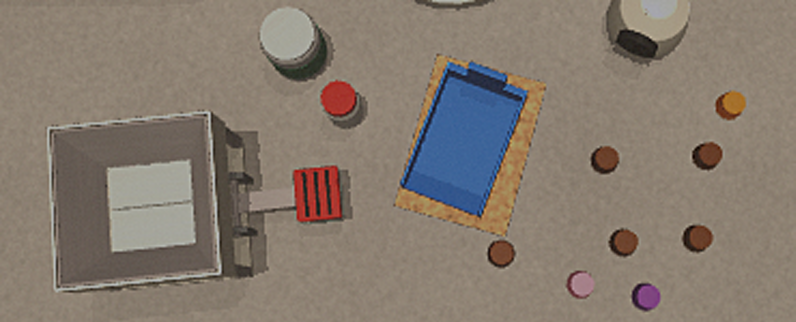

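The crop shows the empty blue tray, mouth at about (442,202) and fin at about (488,72) in crop pixels. The dispenser is turned by about 6°, and its hopper and flaps are clear. I'll measure the tray precisely.

Run:
```python
from h import *
def q(u,v,z): return onz('top',110+u/2.151,120+v/2.147,z)[:2].round(4)
m1,m2=q(402,188,.013),q(482,216,.013); f1,f2=q(470,64,.088),q(507,78,.088)
print('mouth',m1,m2,'fin',f1,f2)
mm=(m1+m2)/2;ff=(f1+f2)/2;d=ff-mm;print(mm,ff,np.linalg.norm(d),np.degrees(np.arctan2(d[1],d[0])),np.linalg.norm(m1-m2),np.linalg.norm(f1-f2))
print('mat',[q(*p,.003).tolist() for p in((440,54),(547,86),(505,236),(395,205))])
print('jar',two((267,165),(339,154)),'tin top',onz('top',245,138,.11)[:2])
t=cv2.imread('pics/top0.png')[:,:,::-1]
for c,a in blobs(t,(0,60,15),(14,255,110),60,400)[0]:print(c,a,onz('top',*c,.015)[:2].round(3))
```

```text
mouth [0.5169 0.0049] [ 0.4802 -0.0982] fin [ 0.6629 -0.083 ] [ 0.6449 -0.1286]
[ 0.49855 -0.04665] [ 0.6539 -0.1058] 0.1662297957647786 -20.844488354710627 0.1094371966015212 0.04902407571795719
mat [[0.6971, -0.0443], [0.653, -0.1855], [0.455, -0.1279], [0.4958, 0.0144]]
jar (array([0.6213427 , 0.08010397, 0.09157082]), np.float64(0.0006147650296083798)) tin top [0.69052221 0.13674696]
[622.6, 179.5] 267 [ 0.592 -0.901]
[438.3, 192.1] 138 [ 0.558 -0.388]
[391.0, 194.0] 122 [ 0.554 -0.257]
[433.9, 230.5] 125 [ 0.452 -0.372]
[399.5, 232.5] 100 [ 0.447 -0.278]
[623.7, 315.7] 262 [ 0.223 -0.868]
[556.3, 396.4] 73 [ 0.019 -0.674]
```

View pics/c2.png

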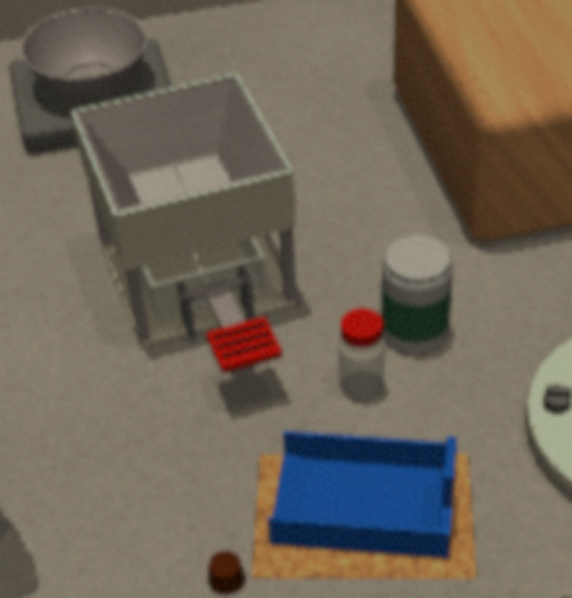

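Call:
arm_command(targets=[[0.472,0.414,0,-0.167],[0.472,0.414,0,-0.167],[0.472,0.414,0,-0.167],[0.472,0.414,0,-0.167],[0.472,0.414,0,-0.167],[0.472,0.414,0,-0.167],[0.472,0.414,0,-0.167],[0.472,0.414,0,-0.167]], claw=0)

```text
time: 0.77
tool_pos: [0.4201, -0.3091, 0.2051]
ee_rot: [-3.14, -0.0, -0.01]
wrist_force: [0.0, -1.3, -0.0]
width: 0.0941
finger_force: 0.0
```

Call:
arm_command(targets=[[0.472,0.414,0,-0.167],[0.472,0.414,0,-0.167],[0.472,0.414,0,-0.167],[0.472,0.414,0,-0.167],[0.472,0.414,0,-0.167],[0.472,0.414,0,-0.167],[0.472,0.414,0,-0.167],[0.472,0.414,0,-0.167]])

```text
time: 1.43
tool_pos: [0.6558, -0.1022, 0.2044]
ee_rot: [-3.141, 0.001, -0.36]
wrist_force: [0.5, -0.5, 0.8]
width: 0.094
finger_force: 0.0
```

Call:
arm_command(targets=[[-0.003,-0.005,-0.08,0],[-0.003,-0.005,-0.15,0],[-0.003,-0.005,-0.22,0],[-0.003,-0.005,-0.28,0],[-0.003,-0.005,-0.304,0],[-0.003,-0.005,-0.304,0]])

```text
time: 1.93
tool_pos: [0.6495, -0.1066, 0.0481]
ee_rot: [3.14, 0.01, -0.362]
wrist_force: [0.3, 0.2, -0.5]
width: 0.0937
finger_force: 0.0
```

Call:
arm_command(targets=[[0,0,0,0],[0,0,0,0],[0,0,0,0],[0,0,0,0],[0,0,0,0],[0,0,0,0],[0,0,0,0],[0,0,0,0]], claw=1)

```text
time: 2.6
tool_pos: [0.6535, -0.1072, 0.0544]
ee_rot: [-3.141, -0.002, -0.362]
wrist_force: [0.5, 1.5, 2.0]
width: 0.0497
finger_force: 30.0
```

Call:
arm_command(targets=[[0,0,0.01,0],[0,0,0.02,0],[0,0,0.03,0],[0,0,0.04,0],[0,0,0.06,0],[0,0,0.08,0],[0,0,0.1,0],[0,0,0.1,0]])

```text
time: 3.27
tool_pos: [0.6546, -0.1079, 0.1076]
ee_rot: [-3.141, -0.006, -0.362]
wrist_force: [0.9, -0.7, -1.5]
width: 0.0495
finger_force: 30.0
```

Run:
```python
from h import *
s=snap('side','s2.png'); cv2.imwrite('pics/s2c.png',cv2.resize(s[120:290,220:460],None,fx=2.5,fy=2.5)[:,:,::-1])
```

```text
(no output)
```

View pics/s2c.png

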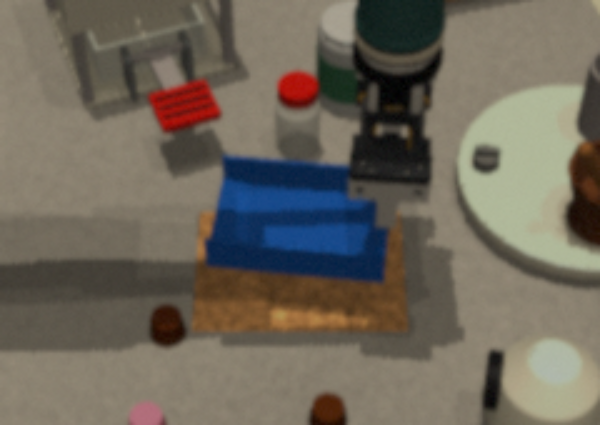

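The tray is held almost level when I pinch it across the fin's width, so it can pivot about that grip later. I'll set it back down and start on the lumps.

Call:
arm_command(targets=[[0,0,-0.02,0],[0,0,-0.04,0],[0,0,-0.06,0],[0,0,-0.08,0],[0,0,-0.09,0],[0,0,-0.1,0],[0,0,-0.1,0],[0,0,-0.1,0]])

```text
time: 3.98
tool_pos: [0.6523, -0.1075, 0.0543]
ee_rot: [3.141, 0.001, -0.362]
wrist_force: [-3.1, -0.8, 4.5]
width: 0.0498
finger_force: 30.0
```

Call:
arm_command(targets=[[0,0,0,0],[0,0,0,0],[0,0,0,0],[0,0,0,0],[0,0,0.08,0],[0,0,0.16,0],[0,0,0.22,0],[0,0,0.22,0]], claw=0.1)

```text
time: 4.65
tool_pos: [0.6568, -0.1084, 0.1732]
ee_rot: [-3.14, -0.016, -0.362]
wrist_force: [0.7, 0.2, 1.2]
width: 0.0847
finger_force: 0.0
```

Run:
```python
from h import *
o=robot.get_obs();print(o['time'],o['tool_pos'],o['joint_positions'][5],o['width'])
s=snap('side','s3.png')
m=cv2.inRange(cv2.cvtColor(s,cv2.COLOR_RGB2HSV),(100,120,40),(125,255,255))
x=np.argwhere(m);print(x.min(0),x.max(0))
for a in lumps(s,'side'):print(a)
```

```text
4.65 [ 0.65679762 -0.10837462  0.17316853] 1.6837621828323863 0.08473554413726785
[197 302] [244 373]
([3.6, 95.1], 42, [-0.3244, 0.7122])
([339.9, 159.6], 65, [0.6383, 0.1329])
([295.7, 169.7], 46, [0.5111, 0.1287])
([1.8, 187.0], 104, [-0.2677, 0.2835])
([286.4, 249.7], 182, [0.432, -0.1247])
([350.8, 285.6], 204, [0.5527, -0.2605])
([306.9, 305.3], 209, [0.4453, -0.2822])
([371.0, 338.3], 235, [0.5574, -0.3932])
([319.7, 344.0], 235, [0.4503, -0.3768])
```

Call:
arm_command(targets=[[-0.056,-0.004,0,0.059],[-0.111,-0.008,0,0.118],[-0.167,-0.013,0,0.177],[-0.222,-0.017,0,0.236],[-0.278,-0.021,0,0.295],[-0.333,-0.025,0,0.354],[-0.389,-0.029,0,0.413],[-0.444,-0.034,0,0.472]], claw=0.3)

```text
time: 5.37
tool_pos: [0.4286, -0.124, 0.1614]
ee_rot: [-3.139, 0.002, 0.633]
wrist_force: [-0.9, -0.1, -0.3]
width: 0.0658
finger_force: 0.0
```

Call:
arm_command(targets=[[0,0,-0.03,0.059],[0,0,-0.06,0.118],[0,0,-0.1,0.177],[0,0,-0.13,0.236],[0,0,-0.15,0.278],[0,0,-0.15,0.278],[0,0,-0.15,0.278],[0,0,-0.15,0.278]])

```text
time: 6.03
tool_pos: [0.4308, -0.1244, 0.0884]
ee_rot: [-3.141, -0.0, 1.207]
wrist_force: [-0.2, 0.5, -0.8]
width: 0.066
finger_force: 0.0
```

Call:
arm_command(targets=[[0.002,0,-0.06,0],[0.002,0,-0.12,0],[0.002,0,-0.16,0],[0.002,0,-0.17,0],[0.002,0,-0.17,0],[0.002,0,-0.17,0]])

```text
time: 6.53
tool_pos: [0.4326, -0.1248, 0.0045]
ee_rot: [3.14, -0.0, 1.208]
wrist_force: [0.0, 0.3, 0.8]
width: 0.066
finger_force: 0.0
```

Call:
arm_command(targets=[[0,0,0,0],[0,0,0,0],[0,0,0,0],[0,0,0,0],[0,0,0.05,0],[0,0,0.11,0],[0,0,0.17,0],[0,0,0.17,0]], claw=1)

```text
time: 7.2
tool_pos: [0.4358, -0.1261, 0.0953]
ee_rot: [3.129, 0.0, 1.209]
wrist_force: [0.4, -0.2, 1.5]
width: 0.0163
finger_force: 0.0
```

Call:
arm_command(targets=[[0.06,0.02,0,0],[0.12,0.04,0,0],[0.19,0.065,0,0],[0.25,0.085,0,0],[0.31,0.105,0,0],[0.376,0.128,0,0],[0.376,0.128,0,0],[0.376,0.128,0,0]])

```text
time: 7.87
tool_pos: [0.6202, -0.0597, 0.0866]
ee_rot: [-3.139, 0.001, 1.211]
wrist_force: [-0.4, -0.2, -0.7]
width: 0.0004
finger_force: 0.0
```

The fingers were still closing when I lifted, so the lump was missed. I'll find where it is now.

Run:
```python
from h import *
s=snap('side','s4.png')
for a in lumps(s,'side'):
    if a[1]>100: print(a)
m=cv2.inRange(cv2.cvtColor(s,cv2.COLOR_RGB2HSV),(100,120,40),(125,255,255))
x=np.argwhere(m);print(x.min(0),x.max(0))
```

```text
([285.7, 249.5], 182, [0.4305, -0.1236])
([350.8, 285.7], 204, [0.5527, -0.2608])
([307.0, 305.3], 213, [0.4455, -0.2823])
([370.9, 338.3], 235, [0.5572, -0.3932])
([319.8, 344.0], 237, [0.4505, -0.3769])
[196 302] [244 373]
```

Call:
arm_command(targets=[[-0.06,-0.02,0,0],[-0.12,-0.04,0,0],[-0.19,-0.065,0,0],[-0.25,-0.085,0,0],[-0.31,-0.105,0,0],[-0.378,-0.129,0,0],[-0.378,-0.129,0,0],[-0.378,-0.129,0,0]], claw=0.4)

```text
time: 8.58
tool_pos: [0.4285, -0.1254, 0.0887]
ee_rot: [3.14, 0.0, 1.206]
wrist_force: [0.5, 0.7, 0.4]
width: 0.0505
finger_force: 0.0
```

Call:
arm_command(targets=[[0,0,-0.06,0],[0,0,-0.12,0],[0,0,-0.16,0],[0,0,-0.17,0],[0,0,-0.17,0],[0,0,-0.17,0]])

```text
time: 9.08
tool_pos: [0.4315, -0.1249, 0.0039]
ee_rot: [3.141, -0.0, 1.209]
wrist_force: [-0.1, 0.1, -0.1]
width: 0.0565
finger_force: 0.0
```

Call:
arm_command(targets=[[0,0,0,0],[0,0,0,0],[0,0,0,0],[0,0,0,0],[0,0,0,0],[0,0,0,0],[0,0,0,0],[0,0,0,0]], claw=1)

```text
time: 9.75
tool_pos: [0.4312, -0.125, 0.004]
ee_rot: [3.14, -0.0, 1.209]
wrist_force: [0.4, 0.8, 3.5]
width: 0.033
finger_force: 30.0
```

Call:
arm_command(targets=[[0,0,0.03,0],[0,0,0.07,0],[0,0,0.12,0],[0,0,0.17,0],[0,0,0.17,0],[0,0,0.17,0]])

```text
time: 10.25
tool_pos: [0.4316, -0.1254, 0.0896]
ee_rot: [3.138, 0.0, 1.209]
wrist_force: [-1.0, -0.7, -0.5]
width: 0.0334
finger_force: 29.8
```

Call:
arm_command(targets=[[0.06,0.02,0,0],[0.12,0.04,0,0],[0.19,0.065,0,0],[0.25,0.085,0,0],[0.31,0.105,0,0],[0.376,0.128,0,0],[0.376,0.128,0,0],[0.376,0.128,0,0]])

```text
time: 10.92
tool_pos: [0.618, -0.0601, 0.0845]
ee_rot: [-3.135, 0.001, 1.211]
wrist_force: [0.1, -0.0, -0.9]
width: 0.033
finger_force: 29.8
```

Call:
arm_command(targets=[[0,0,-0.05,0],[0,0,-0.1,0],[0,0,-0.13,0],[0,0,-0.145,0],[0,0,-0.152,0],[0,0,-0.152,0],[0,0,-0.152,0]])

```text
time: 11.5
tool_pos: [0.6162, -0.0623, 0.0179]
ee_rot: [-3.14, 0.003, 1.208]
wrist_force: [-11.3, -0.4, 23.8]
width: 0.0327
finger_force: 30.9
```

Call:
arm_command(targets=[[0,0,0,0],[0,0,0,0],[0,0,0,0],[0,0,0.04,0],[0,0,0.09,0],[0,0,0.152,0],[0,0,0.152,0],[0,0,0.152,0]], claw=0.51)

```text
time: 12.17
tool_pos: [0.6197, -0.0613, 0.0901]
ee_rot: [3.138, -0.001, 1.209]
wrist_force: [-0.1, -0.8, -0.4]
width: 0.0459
finger_force: 0.0
```

Run:
```python
from h import *
s=snap('side','s5.png')
for a in lumps(s,'side'):
    if a[1]>80: print(a)
t=snap('top','t5.png'); print(lumps(t)); m=cv2.inRange(cv2.cvtColor(s,cv2.COLOR_RGB2HSV),(100,120,40),(125,255,255))
x=np.argwhere(m);print(x.min(0),x.max(0))
cv2.imwrite('pics/s5c.png',cv2.resize(s[120:290,220:460],None,fx=2.5,fy=2.5)[:,:,::-1])
```

```text
([2.1, 185.9], 107, [-0.2676, 0.2876])
([353.1, 210.4], 106, [0.6211, -0.0518])
([350.8, 285.6], 200, [0.5527, -0.2605])
([307.0, 305.2], 208, [0.4455, -0.282])
([370.9, 338.3], 235, [0.5572, -0.3932])
([319.8, 344.0], 236, [0.4505, -0.3769])
[([202.6, 32.3], 43, [1.0365, 0.2846]), ([622.9, 179.8], 287, [0.5909, -0.9018]), ([438.4, 192.3], 103, [0.5578, -0.3887]), ([389.2, 196.3], 45, [0.5472, -0.2518]), ([397.2, 233.4], 41, [0.4442, -0.2712]), ([623.7, 315.8], 277, [0.2232, -0.8681]), ([555.5, 396.7], 59, [0.0185, -0.6714])]
[197 302] [244 373]
```

View pics/s5c.png

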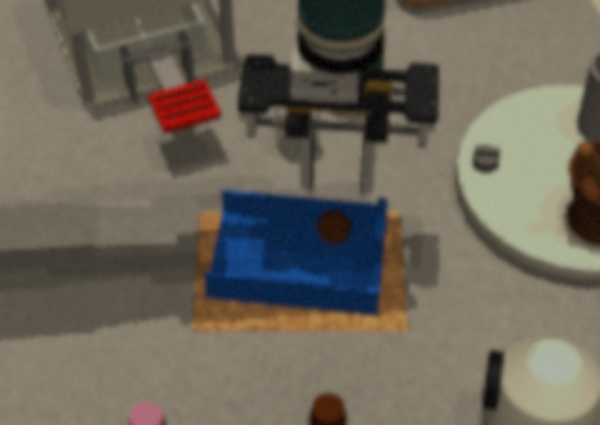

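The first lump stands at the right rear of the tray. The floor was touched a little early, so I'll lower less next time. Next is L2.

Call:
arm_command(targets=[[-0.02,-0.06,0,0],[-0.04,-0.13,0,0],[-0.065,-0.2,0,0],[-0.09,-0.27,0,0],[-0.115,-0.34,0,0],[-0.131,-0.398,0,0],[-0.131,-0.398,0,0],[-0.131,-0.398,0,0]], claw=0.35)

```text
time: 12.93
tool_pos: [0.5514, -0.2608, 0.0858]
ee_rot: [-3.137, -0.001, 1.206]
wrist_force: [-0.1, 0.8, 0.3]
width: 0.061
finger_force: 0.0
```

Call:
arm_command(targets=[[0,0,-0.06,0],[0,0,-0.12,0],[0,0,-0.16,0],[0,0,-0.17,0],[0,0,-0.17,0],[0,0,-0.17,0]])

```text
time: 13.43
tool_pos: [0.553, -0.258, 0.0022]
ee_rot: [-3.139, -0.001, 1.211]
wrist_force: [0.4, -0.4, 0.3]
width: 0.061
finger_force: 0.0
```

Call:
arm_command(targets=[[0,0,0,0],[0,0,0,0],[0,0,0,0],[0,0,0,0],[0,0,0,0],[0,0,0,0],[0,0,0,0],[0,0,0,0]], claw=1)

```text
time: 14.1
tool_pos: [0.5533, -0.26, 0.0035]
ee_rot: [3.141, -0.0, 1.209]
wrist_force: [-0.1, -0.6, -0.1]
width: 0.0331
finger_force: 29.8
```

Call:
arm_command(targets=[[0,0,0.03,0],[0,0,0.07,0],[0,0,0.12,0],[0,0,0.17,0],[0,0,0.17,0],[0,0,0.17,0]])

```text
time: 14.6
tool_pos: [0.5544, -0.2607, 0.0905]
ee_rot: [3.137, 0.001, 1.209]
wrist_force: [-1.0, 0.1, -0.4]
width: 0.0331
finger_force: 29.8
```

Call:
arm_command(targets=[[0.02,0.06,0,0],[0.04,0.13,0,0],[0.06,0.2,0,0],[0.08,0.25,0,0],[0.088,0.283,0,0],[0.088,0.283,0,0],[0.088,0.283,-0.05,0],[0.088,0.283,-0.1,0]])

```text
time: 15.27
tool_pos: [0.5979, -0.1192, 0.0384]
ee_rot: [3.139, 0.001, 1.21]
wrist_force: [0.2, -0.2, -0.1]
width: 0.0333
finger_force: 29.8
```

Call:
arm_command(targets=[[0,0,-0.02,0],[0,0,-0.035,0],[0,0,-0.041,0],[0,0,-0.041,0]])

```text
time: 15.6
tool_pos: [0.5968, -0.119, 0.0173]
ee_rot: [-3.14, 0.0, 1.208]
wrist_force: [-0.6, 0.6, -0.4]
width: 0.0332
finger_force: 29.8
```

Call:
arm_command(targets=[[0,0,0,0],[0,0,0,0],[0,0,0,0],[0,0,0.04,0],[0,0,0.09,0],[0,0,0.141,0],[0,0,0.141,0],[0,0,0.141,0]], claw=0.51)

```text
time: 16.27
tool_pos: [0.5991, -0.1189, 0.0917]
ee_rot: [3.135, -0.0, 1.209]
wrist_force: [-0.5, 0.2, -0.9]
width: 0.046
finger_force: 0.0
```

Call:
arm_command(targets=[[-0.05,-0.054,0,0],[-0.1,-0.108,0,0],[-0.15,-0.162,0,0],[-0.2,-0.216,0,0],[-0.25,-0.27,0,0],[-0.302,-0.326,0,0],[-0.302,-0.326,0,0],[-0.302,-0.326,0,0]], claw=0.4)

```text
time: 16.93
tool_pos: [0.4446, -0.2821, 0.0872]
ee_rot: [-3.14, -0.001, 1.205]
wrist_force: [0.1, -0.2, -0.5]
width: 0.0561
finger_force: 0.0
```

Call:
arm_command(targets=[[0,0,-0.06,0],[0,0,-0.12,0],[0,0,-0.16,0],[0,0,-0.17,0],[0,0,-0.17,0],[0,0,-0.17,0]])

```text
time: 17.43
tool_pos: [0.4469, -0.2801, 0.0029]
ee_rot: [-3.141, -0.001, 1.211]
wrist_force: [-0.5, -0.1, 0.5]
width: 0.0566
finger_force: 0.0
```

Call:
arm_command(targets=[[0,0,0,0],[0,0,0,0],[0,0,0,0],[0,0,0,0],[0,0,0,0],[0,0,0,0],[0,0,0,0],[0,0,0,0]], claw=1)

```text
time: 18.1
tool_pos: [0.4466, -0.2815, 0.0038]
ee_rot: [3.141, -0.0, 1.209]
wrist_force: [-0.0, 0.3, 0.8]
width: 0.0335
finger_force: 29.9
```

Call:
arm_command(targets=[[0,0,0.03,0],[0,0,0.07,0],[0,0,0.12,0],[0,0,0.17,0],[0,0,0.17,0],[0,0,0.17,0]])

```text
time: 18.6
tool_pos: [0.4471, -0.2823, 0.09]
ee_rot: [3.138, 0.001, 1.209]
wrist_force: [-0.2, 0.4, -1.5]
width: 0.0331
finger_force: 29.8
```

Run:
```python
from h import *
s=snap('side','s6.png')
for a in lumps(s,'side'):
    if a[1]>80: print(a)
m=cv2.inRange(cv2.cvtColor(s,cv2.COLOR_RGB2HSV),(100,120,40),(125,255,255))
x=np.argwhere(m);print(x.min(0),x.max(0))
```

```text
([1.8, 185.4], 108, [-0.2686, 0.2898])
([353.1, 210.4], 117, [0.6211, -0.0518])
([305.4, 285.7], 239, [0.4534, -0.2332])
([370.9, 338.4], 230, [0.5572, -0.3934])
([319.7, 344.0], 240, [0.4503, -0.3768])
[197 317] [244 374]
```

Call:
arm_command(targets=[[0.036,0.058,0,0],[0.072,0.116,0,0],[0.108,0.174,0,0],[0.144,0.232,0,0],[0.18,0.29,0,0],[0.216,0.348,0,0],[0.255,0.409,0,0],[0.255,0.409,0,0]])

```text
time: 19.32
tool_pos: [0.5747, -0.0712, 0.0857]
ee_rot: [-3.138, -0.003, 1.215]
wrist_force: [-0.4, 0.1, -0.5]
width: 0.0331
finger_force: 29.8
```

Call:
arm_command(targets=[[0,0,0,0],[0,0,-0.05,0],[0,0,-0.1,0],[0,0,-0.12,0],[0,0,-0.135,0],[0,0,-0.141,0],[0,0,-0.141,0]])

```text
time: 19.9
tool_pos: [0.5732, -0.0775, 0.0175]
ee_rot: [-3.141, 0.0, 1.208]
wrist_force: [-0.2, 0.2, 0.3]
width: 0.0332
finger_force: 29.8
```

Call:
arm_command(targets=[[0,0,0,0],[0,0,0,0],[0,0,0,0],[0,0,0.04,0],[0,0,0.09,0],[0,0,0.141,0],[0,0,0.141,0],[0,0,0.141,0]], claw=0.51)

```text
time: 20.57
tool_pos: [0.5756, -0.0773, 0.0914]
ee_rot: [3.135, -0.001, 1.209]
wrist_force: [-0.0, 0.3, 0.2]
width: 0.0464
finger_force: 0.0
```

Call:
arm_command(targets=[[-0.004,-0.08,0,0],[-0.008,-0.16,0,0],[-0.013,-0.24,0,0],[-0.017,-0.32,0,0],[-0.021,-0.4,0,0],[-0.025,-0.48,0,0],[-0.029,-0.56,0,0],[-0.033,-0.629,0,0]], claw=0.4)

```text
time: 21.23
tool_pos: [0.5559, -0.3935, 0.0864]
ee_rot: [-3.139, -0.0, 1.208]
wrist_force: [0.1, 0.2, -0.0]
width: 0.0563
finger_force: 0.0
```

Call:
arm_command(targets=[[0,0,0,0],[0,0,-0.06,0],[0,0,-0.12,0],[0,0,-0.16,0],[0,0,-0.17,0],[0,0,-0.17,0],[0,0,-0.17,0]])

```text
time: 21.82
tool_pos: [0.5568, -0.3903, 0.0023]
ee_rot: [-3.14, -0.001, 1.21]
wrist_force: [1.2, 0.7, 0.5]
width: 0.0566
finger_force: 0.0
```

Call:
arm_command(targets=[[0,0,0,0],[0,0,0,0],[0,0,0,0],[0,0,0,0],[0,0,0,0],[0,0,0,0],[0,0,0,0],[0,0,0,0]], claw=1)

```text
time: 22.48
tool_pos: [0.5573, -0.3914, 0.0036]
ee_rot: [3.141, -0.0, 1.209]
wrist_force: [-0.0, 0.3, -1.6]
width: 0.0324
finger_force: 29.8
```

Call:
arm_command(targets=[[0,0,0.03,0],[0,0,0.07,0],[0,0,0.12,0],[0,0,0.17,0],[0,0,0.17,0],[0,0,0.17,0]])

```text
time: 22.98
tool_pos: [0.5583, -0.3924, 0.0908]
ee_rot: [3.137, 0.002, 1.209]
wrist_force: [0.6, -0.6, -1.4]
width: 0.0332
finger_force: 29.8
```

Run:
```python
from h import *
s=snap('side','s7.png');t=snap('top','t7.png')
for a in lumps(s,'side'):
    if a[1]>80: print(a)
cv2.imwrite('pics/t7c.png',np.hstack([cv2.resize(t[120:270,280:440],(480,450)),cv2.resize(s[170:290,270:400],(320,300))[:, :].repeat(1,0) if 0 else cv2.copyMakeBorder(cv2.resize(s[180:280,280:390],(320,290)),0,160,0,0,0)])[:,:,::-1])
```

```text
([373.2, 319.7], 272, [0.5752, -0.354])
([319.7, 343.8], 245, [0.4505, -0.3764])
```

View pics/t7c.png

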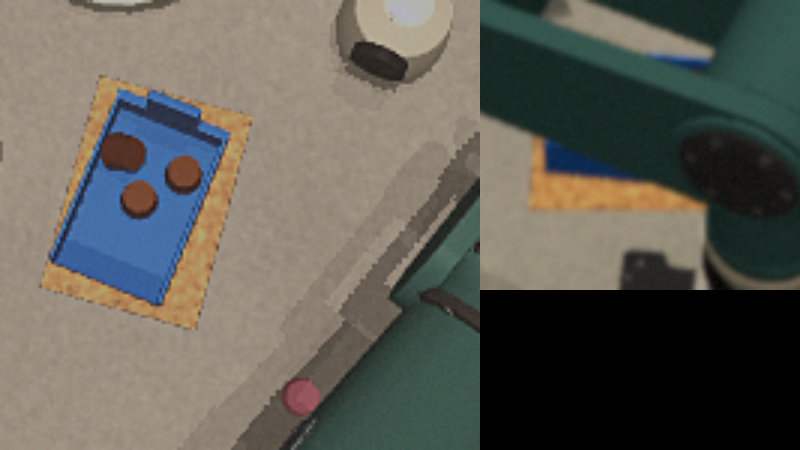

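Three lumps are in the tray, which hasn't moved. I'm carrying the fourth, then I'll fetch the fifth.

Call:
arm_command(targets=[[0,0.08,0,0],[0,0.16,0,0],[0,0.24,0,0],[0,0.32,0,0],[0,0.4,0,0],[0,0.48,0,0],[-0.01,0.56,0,0],[-0.01,0.64,0,0]])

```text
time: 23.75
tool_pos: [0.5499, -0.0693, 0.0859]
ee_rot: [-3.137, 0.001, 1.209]
wrist_force: [0.2, -0.8, -0.0]
width: 0.033
finger_force: 29.8
```

Call:
arm_command(targets=[[-0.002,0.072,0,0],[-0.002,0.072,0,0],[-0.002,0.072,-0.05,0],[-0.002,0.072,-0.1,0],[-0.002,0.072,-0.12,0],[-0.002,0.072,-0.135,0],[-0.002,0.072,-0.139,0],[-0.002,0.072,-0.139,0]])

```text
time: 24.42
tool_pos: [0.551, -0.0359, 0.0184]
ee_rot: [-3.14, 0.0, 1.208]
wrist_force: [0.9, 0.1, 0.2]
width: 0.0334
finger_force: 29.8
```

Call:
arm_command(targets=[[0,0,0,0],[0,0,0,0],[0,0,0,0],[0,0,0.04,0],[0,0,0.09,0],[0,0,0.139,0],[0,0,0.139,0],[0,0,0.139,0]], claw=0.51)

```text
time: 25.08
tool_pos: [0.553, -0.0357, 0.0911]
ee_rot: [3.136, -0.001, 1.209]
wrist_force: [0.4, 0.8, -0.5]
width: 0.0458
finger_force: 0.0
```

Call:
arm_command(targets=[[-0.022,-0.075,0,0],[-0.044,-0.15,0,0],[-0.066,-0.225,0,0],[-0.088,-0.3,0,0],[-0.11,-0.375,0,0],[-0.132,-0.45,0,0],[-0.154,-0.525,0,0],[-0.176,-0.6,0,0]], claw=0.4)

```text
time: 25.75
tool_pos: [0.4616, -0.3365, 0.0867]
ee_rot: [-3.139, -0.001, 1.209]
wrist_force: [1.2, -0.1, -0.5]
width: 0.0566
finger_force: 0.0
```

Call:
arm_command(targets=[[-0.024,-0.081,0,0],[-0.024,-0.081,0,0],[-0.024,-0.081,-0.06,0],[-0.024,-0.081,-0.12,0],[-0.024,-0.081,-0.16,0],[-0.024,-0.081,-0.17,0],[-0.024,-0.081,-0.17,0],[-0.024,-0.081,-0.17,0]])

```text
time: 26.42
tool_pos: [0.4507, -0.3748, 0.0021]
ee_rot: [-3.139, -0.001, 1.209]
wrist_force: [-0.1, -0.5, 0.1]
width: 0.0564
finger_force: 0.0
```

Call:
arm_command(targets=[[0,0,0,0],[0,0,0,0],[0,0,0,0],[0,0,0,0],[0,0,0,0],[0,0,0,0],[0,0,0,0],[0,0,0,0]], claw=1)

```text
time: 27.08
tool_pos: [0.4513, -0.3759, 0.0035]
ee_rot: [3.141, -0.0, 1.209]
wrist_force: [0.1, -0.5, -1.0]
width: 0.0332
finger_force: 29.8
```

Call:
arm_command(targets=[[0,0,0.03,0],[0,0,0.07,0],[0,0,0.12,0],[0,0,0.17,0],[0,0,0.17,0],[0,0,0.17,0]])

```text
time: 27.58
tool_pos: [0.4522, -0.3769, 0.0904]
ee_rot: [3.138, 0.002, 1.209]
wrist_force: [0.5, 0.1, -0.8]
width: 0.0333
finger_force: 29.8
```

Call:
arm_command(targets=[[0.02,0.071,0,0],[0.04,0.142,0,0],[0.06,0.212,0,0],[0.08,0.283,0,0],[0.1,0.354,0,0],[0.12,0.425,0,0],[0.14,0.495,0,0],[0.157,0.565,0,0]])

```text
time: 28.25
tool_pos: [0.5287, -0.0913, 0.0862]
ee_rot: [-3.138, 0.0, 1.209]
wrist_force: [0.3, -0.8, -1.2]
width: 0.0333
finger_force: 29.8
```

Call:
arm_command(targets=[[0,0,0,0],[0,0,0,0],[0,0,-0.05,0],[0,0,-0.1,0],[0,0,-0.12,0],[0,0,-0.135,0],[0,0,-0.139,0],[0,0,-0.139,0]])

```text
time: 28.92
tool_pos: [0.5294, -0.0943, 0.0186]
ee_rot: [-3.141, 0.001, 1.208]
wrist_force: [0.9, -0.5, -0.4]
width: 0.0333
finger_force: 29.8
```

Call:
arm_command(targets=[[0,0,0,0],[0,0,0,0],[0,0,0,0],[0,0,0.05,0],[0,0,0.12,0],[0,0,0.2,0],[0,0,0.27,0],[0,0,0.3,0]], claw=0.51)

```text
time: 29.58
tool_pos: [0.5324, -0.0942, 0.1763]
ee_rot: [3.13, -0.001, 1.209]
wrist_force: [1.6, -0.7, -0.1]
width: 0.0459
finger_force: 0.0
```

Call:
arm_command(targets=[[0.02,-0.06,0,0.059],[0.05,-0.12,0,0.118],[0.1,-0.12,0,0.177],[0.15,-0.11,0,0.236],[0.2,-0.09,0,0.295],[0.23,-0.06,0,0.354],[0.25,-0.03,0,0.413],[0.25,-0.03,0,0.472]], claw=0.1)

```text
time: 30.25
tool_pos: [0.6567, -0.1056, 0.169]
ee_rot: [3.14, -0.0, 2.207]
wrist_force: [-0.7, -0.6, -0.6]
width: 0.0845
finger_force: 0.0
```

Call:
arm_command(targets=[[0,0,0,0.059],[0,0,0,0.118],[0,0,0,0.177],[0,0,0,0.236],[0,0,0,0.28],[0,0,0,0.28],[0,0,0,0.28]])

```text
time: 30.83
tool_pos: [0.655, -0.1085, 0.1697]
ee_rot: [3.141, 0.001, 2.782]
wrist_force: [-0.2, 0.1, 0.0]
width: 0.0849
finger_force: 0.0
```

Run:
```python
from h import *
t=snap('top','t8.png');s=snap('side','s8.png');print(robot.get_obs()['joint_positions'])
cv2.imwrite('pics/t8c.png',np.hstack([cv2.resize(t[120:270,280:440],(480,450)),cv2.copyMakeBorder(cv2.resize(s[180:280,280:390],(320,290)),0,160,0,0,0)])[:,:,::-1])
```

```text
[-2.49535963e-01  3.50588112e-01  1.12800996e+00  6.84736695e-05
  1.66238071e+00 -1.46095794e+00]
```

View pics/t8c.png

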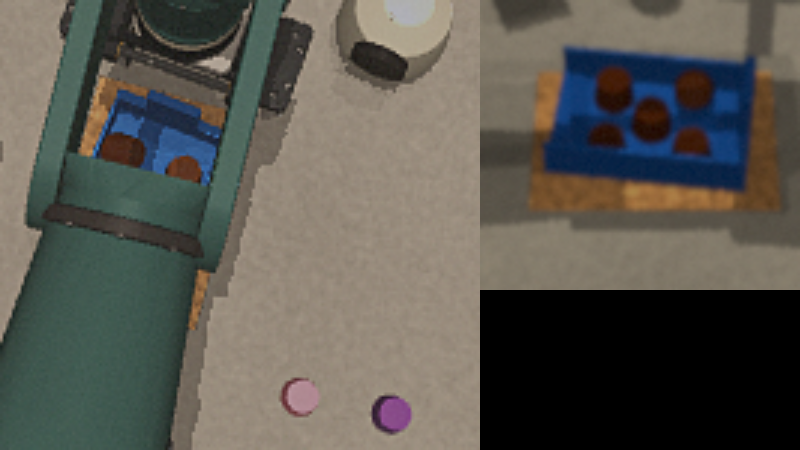

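All five lumps stand in the tray. I'll pinch the fin across its width and lift slowly.

Call:
arm_command(targets=[[-0.001,0.002,-0.06,0],[-0.001,0.002,-0.12,0],[-0.001,0.002,-0.18,0],[-0.001,0.002,-0.22,0],[-0.001,0.002,-0.231,0],[-0.001,0.002,-0.231,0]])

```text
time: 31.43
tool_pos: [0.6527, -0.1071, 0.051]
ee_rot: [-3.141, -0.005, 2.783]
wrist_force: [0.5, -0.1, -0.2]
width: 0.0847
finger_force: 0.0
```

Call:
arm_command(targets=[[0,0,0,0],[0,0,0,0],[0,0,0,0],[0,0,0,0],[0,0,0,0],[0,0,0,0],[0,0,0,0],[0,0,0,0]], claw=1)

```text
time: 32.1
tool_pos: [0.6548, -0.1078, 0.0545]
ee_rot: [-3.142, 0.002, 2.784]
wrist_force: [0.3, -1.0, 3.3]
width: 0.0496
finger_force: 30.0
```

Call:
arm_command(targets=[[0,0,0.005,0],[0,0,0.01,0],[0,0,0.015,0],[0,0,0.02,0],[0,0,0.03,0],[0,0,0.04,0],[0,0,0.05,0],[0,0,0.06,0]])

```text
time: 32.77
tool_pos: [0.6544, -0.1075, 0.0842]
ee_rot: [3.141, 0.0, 2.784]
wrist_force: [0.0, 0.1, -3.3]
width: 0.0503
finger_force: 30.0
```

Call:
arm_command(targets=[[0,0,0.01,0],[0,0,0.02,0],[0,0,0.03,0],[0,0,0.04,0],[0,0,0.04,0],[0,0,0.04,0],[0,0,0.04,0],[0,0,0.04,0]])

```text
time: 33.43
tool_pos: [0.654, -0.1074, 0.1029]
ee_rot: [-3.142, -0.001, 2.784]
wrist_force: [-0.6, 0.2, -3.3]
width: 0.05
finger_force: 30.0
```

Run:
```python
from h import *
s=snap('side','s9.png'); cv2.imwrite('pics/s9c.png',cv2.resize(s[120:290,220:460],None,fx=2.5,fy=2.5)[:,:,::-1])
```

```text
(no output)
```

View pics/s9c.png

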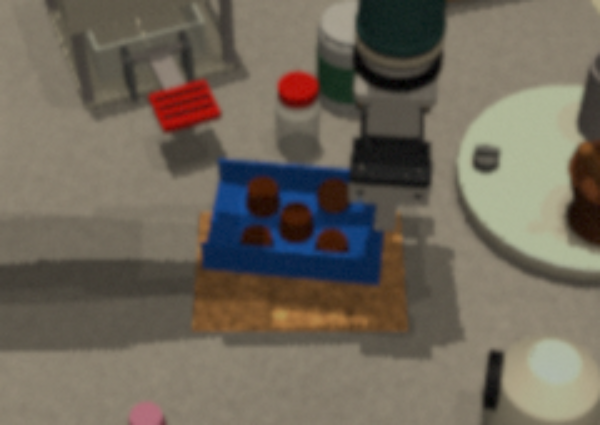

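The tray and all five lumps are held level, with a wrist force of about 3.3 N. Next I'll carry it in front of the hopper's near outer wall, mouth facing the hopper.

Call:
arm_command(targets=[[0,0,0.02,0],[0,0,0.05,0],[0,0,0.08,0],[0,0,0.11,0],[0,0,0.14,0],[0,0,0.165,0],[0,0,0.175,0],[0,0,0.175,0]])

```text
time: 34.15
tool_pos: [0.6552, -0.1077, 0.1935]
ee_rot: [3.141, 0.004, 2.784]
wrist_force: [0.3, -0.3, -3.0]
width: 0.0495
finger_force: 30.0
```

Call:
arm_command(targets=[[-0.01,0.01,0,-0.02],[-0.03,0.03,0,-0.05],[-0.05,0.045,0,-0.09],[-0.07,0.06,0,-0.13],[-0.09,0.08,0,-0.17],[-0.11,0.1,0,-0.21],[-0.13,0.115,0,-0.25],[-0.15,0.13,0,-0.29]])

```text
time: 34.82
tool_pos: [0.578, -0.0419, 0.1895]
ee_rot: [-3.14, -0.002, 2.173]
wrist_force: [0.1, 0.6, -4.6]
width: 0.0496
finger_force: 30.0
```

Call:
arm_command(targets=[[-0.02,0.017,0,-0.04],[-0.04,0.034,0,-0.08],[-0.06,0.051,0,-0.12],[-0.08,0.07,0,-0.16],[-0.1,0.09,0,-0.2],[-0.12,0.105,0,-0.225],[-0.128,0.112,0,-0.238],[-0.128,0.112,0,-0.238]])

```text
time: 35.48
tool_pos: [0.5137, 0.0143, 0.19]
ee_rot: [-3.139, -0.0, 1.679]
wrist_force: [0.9, -0.4, -3.7]
width: 0.0495
finger_force: 30.0
```

Run:
```python
from h import *
s=snap('side','s10.png'); t=snap('top','t10.png');print(robot.get_obs()['joint_positions'],robot.get_obs()['tool_pos'],robot.get_obs()['ee_rot'])
cv2.imwrite('pics/s10c.png',np.hstack([cv2.resize(s[50:230,210:370],(480,540)),cv2.resize(t[150:270,120:320],(320,192)).repeat(1,0) if 0 else cv2.copyMakeBorder(cv2.resize(t[150:270,130:330],(320,192)),0,348,0,0,0)])[:,:,::-1])
```

```text
[-8.36065649e-02  1.35770948e-02  1.47768950e+00 -5.61141233e-04
  1.65152077e+00 -1.92083180e-01] [0.51481963 0.01345872 0.19024929] [-3.14031314e+00  3.21006339e-04  1.67922823e+00]
```

View pics/s10c.png

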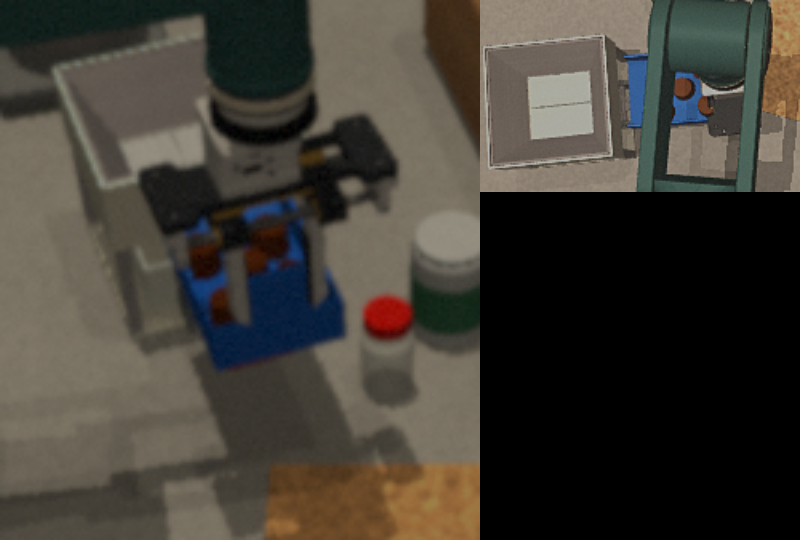

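Call:
arm_command(targets=[[-0.001,0.01,-0.02,0],[-0.002,0.02,-0.02,0],[-0.003,0.03,-0.02,0],[-0.004,0.04,-0.02,0],[-0.004,0.04,-0.02,0],[-0.004,0.04,-0.02,0]])

```text
time: 36.08
tool_pos: [0.5134, 0.0339, 0.1812]
ee_rot: [3.141, 0.0, 1.679]
wrist_force: [-0.4, 0.7, -3.7]
width: 0.0502
finger_force: 30.0
```

Call:
arm_command(targets=[[-0.001,0.005,0,0],[-0.001,0.01,0,0],[-0.001,0.013,0,0],[-0.001,0.013,0,0],[-0.001,0.013,0,0]])

```text
time: 36.5
tool_pos: [0.5139, 0.0354, 0.1828]
ee_rot: [3.139, 0.01, 1.677]
wrist_force: [0.3, -11.1, 0.5]
width: 0.0495
finger_force: 29.9
```

Call:
arm_command(targets=[[0,0.003,0.015,0],[-0.001,0.006,0.029,0],[-0.001,0.01,0.043,0],[-0.002,0.015,0.056,0],[-0.003,0.027,0.083,0],[-0.004,0.04,0.109,0],[-0.004,0.04,0.109,0]])

```text
time: 37.08
tool_pos: [0.5113, 0.0614, 0.2386]
ee_rot: [3.138, -0.001, 1.68]
wrist_force: [-0.6, -1.4, -2.5]
width: 0.05
finger_force: 30.0
```

Run:
```python
from h import *
s=snap('side','s11.png')
cv2.imwrite('pics/s11c.png',cv2.resize(s[50:230,210:370],(480,540))[:,:,::-1])
```

```text
(no output)
```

View pics/s11c.png

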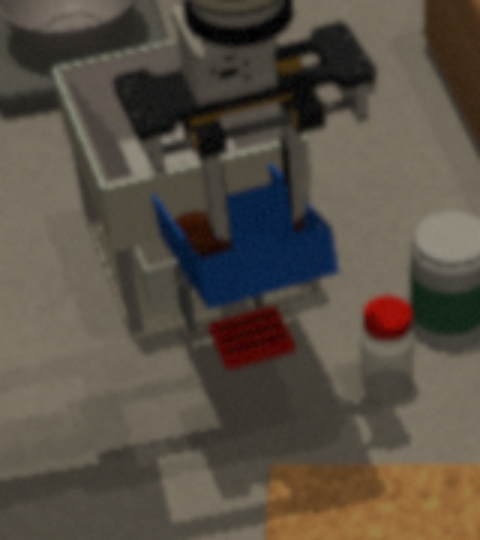

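Pressing and lifting does pivot the tray, now at about 20°. I'll continue to about 38°.

Call:
arm_command(targets=[[-0.001,0.01,0.012,0],[-0.002,0.02,0.024,0],[-0.003,0.03,0.036,0],[-0.004,0.04,0.048,0],[-0.005,0.05,0.059,0],[-0.006,0.06,0.069,0],[-0.007,0.074,0.083,0],[-0.007,0.074,0.083,0]])

```text
time: 37.8
tool_pos: [0.5074, 0.0989, 0.2786]
ee_rot: [3.14, -0.002, 1.68]
wrist_force: [-0.5, -0.7, -4.3]
width: 0.0495
finger_force: 30.0
```

Run:
```python
from h import *
s=snap('side','s12.png');t=snap('top','t12.png')
cv2.imwrite('pics/s12c.png',np.hstack([cv2.resize(s[50:230,210:370],(480,540)),cv2.copyMakeBorder(cv2.resize(t[150:270,130:330],(320,192)),0,348,0,0,0)])[:,:,::-1])
```

```text
(no output)
```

View pics/s12c.png

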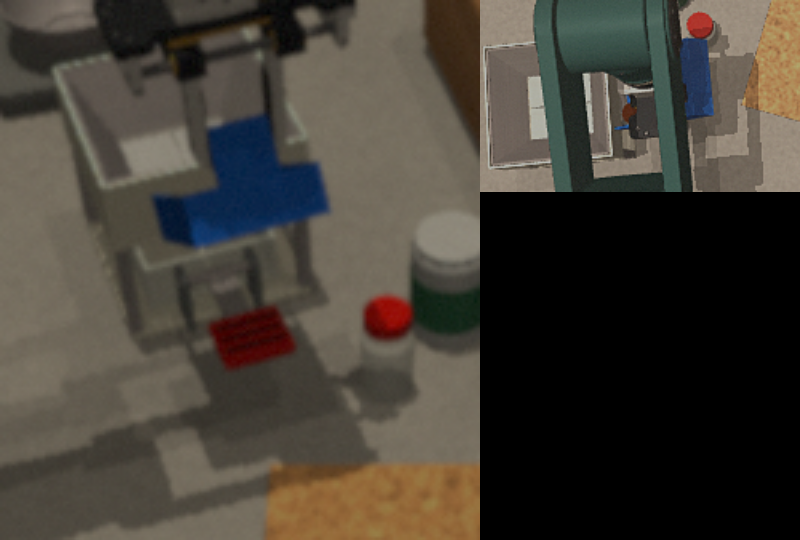

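The tray is tilted about 41° with all the weight still on board. I'll raise it, move it over the hopper and lower the mouth inside.

Call:
arm_command(targets=[[0.001,-0.012,0,0],[0.002,-0.024,0.01,0],[0.002,-0.024,0.04,0],[0.002,-0.024,0.07,0],[0.002,-0.024,0.1,0],[0.002,-0.024,0.13,0],[0.002,-0.024,0.14,0],[0.002,-0.024,0.14,0]])

```text
time: 38.57
tool_pos: [0.5089, 0.0846, 0.3491]
ee_rot: [3.138, -0.0, 1.678]
wrist_force: [0.4, -0.2, -2.1]
width: 0.0499
finger_force: 30.0
```

Call:
arm_command(targets=[[-0.003,0.03,0,0],[-0.008,0.08,0,0],[-0.014,0.13,0,0],[-0.019,0.18,0,0],[-0.024,0.23,0,0],[-0.03,0.28,0,0],[-0.034,0.32,0,0],[-0.034,0.32,0,0]])

```text
time: 39.23
tool_pos: [0.4903, 0.2482, 0.3452]
ee_rot: [-3.139, -0.001, 1.683]
wrist_force: [-0.4, -0.9, -2.8]
width: 0.0493
finger_force: 30.0
```

Call:
arm_command(targets=[[0,0,-0.02,0],[0,0,-0.05,0],[0,0,-0.08,0],[0,0,-0.11,0],[0,0,-0.126,0],[0,0,-0.126,0]])

```text
time: 39.73
tool_pos: [0.491, 0.2422, 0.282]
ee_rot: [-3.139, 0.004, 1.675]
wrist_force: [0.3, -2.5, -0.6]
width: 0.0495
finger_force: 30.0
```

Run:
```python
from h import *
s=snap('side','s13.png');t=snap('top','t13.png')
cv2.imwrite('pics/s13c.png',np.hstack([cv2.resize(s[20:200,200:360],(480,540)),cv2.copyMakeBorder(cv2.resize(t[150:270,130:330],(320,192)),0,348,0,0,0)])[:,:,::-1])
```

```text
(no output)
```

View pics/s13c.png

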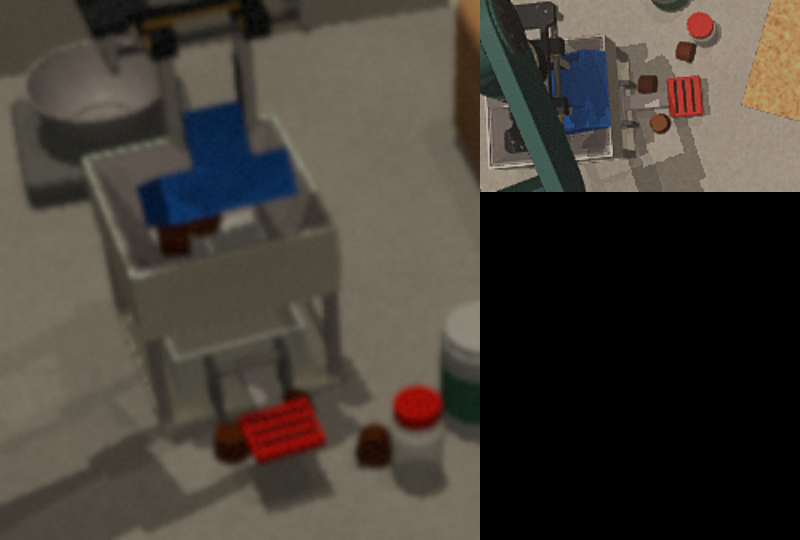

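Three lumps slid out onto the counter near the pedal when I backed off, and two are in the hopper. I'll put the tray back on the mat, collect the three again, and tip less steeply outside the hopper.

Call:
arm_command(targets=[[0,-0.01,0.02,0],[0,-0.01,0.05,0],[0,-0.01,0.08,0],[0,-0.01,0.11,0],[0,-0.01,0.135,0],[0,-0.01,0.14,0],[0,-0.01,0.14,0],[0,-0.01,0.14,0]])

```text
time: 40.5
tool_pos: [0.4913, 0.2402, 0.3539]
ee_rot: [3.141, -0.001, 1.678]
wrist_force: [-1.2, 0.3, -2.4]
width: 0.0493
finger_force: 30.0
```

Call:
arm_command(targets=[[0.014,-0.04,0,0.03],[0.028,-0.1,0,0.07],[0.042,-0.15,0,0.11],[0.055,-0.2,0,0.16],[0.069,-0.26,0,0.21],[0.083,-0.32,0,0.26],[0.097,-0.38,0,0.31],[0.11,-0.43,0,0.35]])

```text
time: 41.17
tool_pos: [0.5461, 0.0232, 0.3526]
ee_rot: [-3.14, -0.002, 2.415]
wrist_force: [0.0, -0.3, -2.0]
width: 0.0495
finger_force: 30.0
```

Call:
arm_command(targets=[[0.014,-0.05,0,0.05],[0.028,-0.1,0,0.09],[0.042,-0.15,0,0.13],[0.056,-0.19,0,0.16],[0.056,-0.21,0,0.178],[0.056,-0.21,0,0.178],[0.056,-0.21,0,0.178]])

```text
time: 41.75
tool_pos: [0.5741, -0.08, 0.3526]
ee_rot: [3.141, -0.003, 2.782]
wrist_force: [0.4, 0.6, -1.8]
width: 0.0496
finger_force: 30.0
```

Run:
```python
from h import *
s=snap('side','s14.png')
for a in lumps(s,'side'):
    if a[1]>80: print(a)
cv2.imwrite('pics/s14c.png',cv2.resize(s[10:280,200:440],(640,720))[::,:][:600,:,::-1])
```

```text
([266.6, 89.3], 135, [0.4983, 0.5035])
([256.5, 98.5], 99, [0.4591, 0.4661])
([276.8, 166.4], 152, [0.4634, 0.1553])
([1.9, 186.5], 111, [-0.2677, 0.2854])
([404.9, 349.6], 89, [0.6172, -0.4354])
```

View pics/s14c.png

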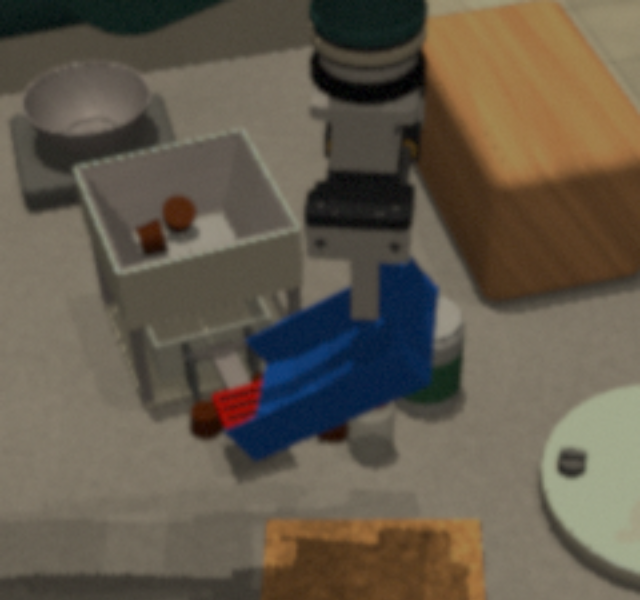

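The tray is tilted and empty, and two lumps lie in the hopper. Three lumps remain on the counter around the pedal. Lowering the tray onto the mat so that the mat pushes it level.

Call:
arm_command(targets=[[0,0,-0.05,0],[0,0,-0.11,0],[0,0,-0.17,0],[0,0,-0.23,0],[0,0,-0.29,0],[0,0,-0.35,0],[0,0,-0.39,0],[0,0,-0.403,0]])

```text
time: 42.47
tool_pos: [0.5715, -0.0778, 0.1477]
ee_rot: [-3.141, -0.008, 2.785]
wrist_force: [-0.4, -0.2, -1.9]
width: 0.0496
finger_force: 30.0
```

Call:
arm_command(targets=[[0,0,-0.008,0],[0.03,-0.011,-0.024,0],[0.06,-0.022,-0.048,0],[0.084,-0.032,-0.07,0],[0.103,-0.039,-0.09,0],[0.12,-0.045,-0.114,0],[0.137,-0.051,-0.14,0],[0.15,-0.056,-0.16,0]])

```text
time: 43.13
tool_pos: [0.6533, -0.1084, 0.0765]
ee_rot: [3.14, 0.009, 2.784]
wrist_force: [1.0, -0.8, 2.6]
width: 0.0494
finger_force: 30.0
```

Call:
arm_command(targets=[[0.006,-0.002,-0.015,0],[0.01,-0.004,-0.025,0],[0.013,-0.005,-0.034,0],[0.013,-0.005,-0.034,0],[0.013,-0.005,-0.034,0]])

```text
time: 43.55
tool_pos: [0.6554, -0.1102, 0.0554]
ee_rot: [3.142, -0.001, 2.784]
wrist_force: [1.9, 0.1, 0.2]
width: 0.0493
finger_force: 30.0
```

Run:
```python
from h import *
s=snap('side','s15.png')
for a in lumps(s,'side'):
    if a[1]>60: print(a)
m=cv2.inRange(cv2.cvtColor(s,cv2.COLOR_RGB2HSV),(100,120,40),(125,255,255))
x=np.argwhere(m);print(x.min(0),x.max(0),len(x))
```

```text
([359.5, 49.1], 234, [0.8519, 0.6363])
([340.1, 159.7], 62, [0.6388, 0.1323])
([276.7, 166.7], 143, [0.4629, 0.1543])
([324.2, 168.3], 135, [0.5877, 0.1124])
([1.9, 185.3], 90, [-0.2684, 0.2902])
[199 307] [245 376] 2526
```

Call:
arm_command(targets=[[0,0,0,0],[0,0,0,0],[0,0,0,0],[0,0,0,0],[0,0,0.06,0],[0,0,0.12,0],[0,0,0.19,0],[0,0,0.25,0]], claw=0.1)

```text
time: 44.27
tool_pos: [0.6556, -0.1104, 0.1824]
ee_rot: [3.141, 0.0, 2.784]
wrist_force: [1.1, -0.2, 1.0]
width: 0.0843
finger_force: 0.0
```

Call:
arm_command(targets=[[-0.05,-0.05,0,-0.05],[-0.1,-0.1,0,-0.1],[-0.15,-0.15,0,-0.15],[-0.2,-0.2,0,-0.2],[-0.26,-0.25,0,-0.25],[-0.32,-0.3,0,-0.3],[-0.38,-0.36,0,-0.35],[-0.44,-0.42,0,-0.4]])

```text
time: 44.93
tool_pos: [0.4352, -0.32, 0.1807]
ee_rot: [3.141, 0.0, 1.942]
wrist_force: [0.8, -0.6, 0.3]
width: 0.0844
finger_force: 0.0
```

```bash
cat >> h.py <<'E'
def tray(im):
    m=cv2.inRange(cv2.cvtColor(im,cv2.COLOR_RGB2HSV),(100,120,40),(125,255,255)); r=cv2.minAreaRect(cv2.findNonZero(m))
    return r
E
python3 - <<'E'
from h import *
s=snap('side','s16.png');t=snap('top','t16.png')
for n,im in(('side',s),('top',t)):
    for c,a in blobs(im,(0,80,15),(14,255,130),40,400)[0]: print(n,c,a,onz(n,*c,.015)[:2].round(4),onz(n,*c,.135)[:2].round(4))
print(tray(t),tray(cv2.imread('pics/top0.png')[:,:,::-1]))
m=cv2.inRange(cv2.cvtColor(t,cv2.COLOR_RGB2HSV),(100,120,40),(125,255,255))
x=np.argwhere(m);print(x.min(0),x.max(0),len(x))
print(robot.get_obs()['tool_pos'],robot.get_obs()['ee_rot'])
E
```

```text
side [266.9, 88.0] 108 [0.5005 0.5099] [0.4846 0.3502]
side [4.7, 94.8] 55 [-0.3212  0.7128] [-0.2389  0.5289]
side [2.2, 110.1] 42 [-0.3171  0.6322] [-0.2353  0.4579]
side [339.8, 159.6] 72 [0.6381 0.1329] [0.6057 0.0183]
side [324.2, 168.2] 136 [0.5878 0.1127] [5.615e-01 5.000e-04]
side [2.4, 183.4] 90 [-0.2682  0.2973] [-0.1922  0.163 ]
side [404.9, 349.5] 83 [ 0.6173 -0.4352] [ 0.5874 -0.482 ]
top [446.3, 170.5] 52 [ 0.6194 -0.4132] [ 0.5963 -0.3809]
top [622.8, 179.8] 271 [ 0.5909 -0.9016] [ 0.5704 -0.8236]
top [258.1, 181.8] 135 [0.5896 0.1137] [0.5693 0.0968]
top [234.1, 202.2] 131 [0.5323 0.1797] [0.5174 0.1566]
top [163.7, 215.9] 180 [0.4948 0.3745] [0.4833 0.3333]
top [242.3, 226.8] 127 [0.4638 0.1554] [0.4553 0.1346]
top [173.0, 229.7] 144 [0.4565 0.347 ] [0.4486 0.3083]
top [623.8, 315.8] 278 [ 0.2232 -0.8684] [ 0.2371 -0.7935]
top [556.2, 396.5] 69 [ 0.019  -0.6733] [ 0.052  -0.6167]
((329.33563232421875, 179.9383544921875), (40.14511489868164, 65.8941650390625), 20.556045532226562) ((325.8376159667969, 182.32217407226562), (40.13386154174805, 65.76496124267578), 21.03750991821289)
[147 300] [217 358] 2335
[ 0.43276857 -0.32319611  0.18074545] [-3.13931139e+00  1.22037296e-03  1.93712183e+00]
```

Run:
```python
from h import *
t=cv2.imread('pics/t16.png')[:,:,::-1]; t0=cv2.imread('pics/top0.png')[:,:,::-1]
for im in(t0,t):
    r=tray(im);print('tray c',onz('top',*r[0],.03)[:2],r[2])
b,l=blobs(t,(0,80,15),(14,255,130),40,400)
for (u,v),n in(((258,182),0),((234,202),0),((242,227),0)):
    y0,x0=int(v)-14,int(u)-14
    c=cv2.resize(t[y0:y0+28,x0:x0+28],None,fx=8,fy=8,interpolation=cv2.INTER_CUBIC)
    m=cv2.inRange(cv2.cvtColor(c,cv2.COLOR_RGB2HSV),(0,80,15),(14,255,140))
    k,lab,st,ce=cv2.connectedComponentsWithStats(m); i=lab[112,112] or 1+np.argmax(st[1:,4])
    pts=cv2.findNonZero((lab==i).astype(np.uint8)); r=cv2.minAreaRect(pts)
    bx=cv2.boxPoints(r)/8+[x0-.44,y0-.44]
    print(np.round([onz('top',*p,.02)[:2] for p in bx],4).tolist(),r[2], st[i,4]/(r[1][0]*r[1][1]))
```

```text
tray c [ 0.58481236 -0.07581177] 21.03750991821289
tray c [ 0.59145197 -0.0855158 ] 20.556045532226562
[[0.5785, 0.1353], [0.6121, 0.1252], [0.6008, 0.0911], [0.5674, 0.1013]] 17.818889617919922 0.8351726598929081
[[0.5472, 0.1963], [0.5471, 0.1608], [0.5153, 0.1601], [0.5154, 0.1954]] 90.0 0.8897866839043309
[[0.4645, 0.1793], [0.4888, 0.1555], [0.4633, 0.1297], [0.4393, 0.1535]] 45.0 0.7931681658337345
```

Run:
```python
from h import *
t=cv2.imread('pics/t16.png')[:,:,::-1]
for u in(229,232,235,238,241,244):
    print(u,' '.join('%d/%d'%(v,t[v,u].mean()) for v in range(194,230)))
for v in(205,210,215,220,224): print(v,onz('top',238,v,.065)[:2].round(4))
m=cv2.inRange(cv2.cvtColor(t,cv2.COLOR_RGB2HSV),(0,170,90),(6,255,255))[195:230,240:280]
p=cv2.findNonZero(m);r=cv2.minAreaRect(p);print([onz('top',*(q+[240,195]),.075)[:2].round(4).tolist() for q in cv2.boxPoints(r)])
a,b=[cv2.imread(f)[:,:,::-1] for f in('pics/side0.png','pics/s16.png')]
print(tray(a)[0],tray(b)[0],onz('side',*tray(a)[0],.03),onz('side',*tray(b)[0],.03))
```

```text
229 194/99 195/104 196/107 197/106 198/88 199/61 200/58 201/54 202/56 203/56 204/51 205/46 206/44 207/41 208/97 209/157 210/148 211/146 212/147 213/144 214/150 215/145 216/150 217/153 218/57 219/80 220/96 221/96 222/94 223/96 224/106 225/105 226/106 227/63 228/60 229/78
232 194/144 195/144 196/152 197/53 198/44 199/61 200/56 201/58 202/63 203/60 204/61 205/57 206/54 207/43 208/66 209/157 210/149 211/147 212/146 213/145 214/149 215/148 216/150 217/127 218/75 219/94 220/87 221/88 222/86 223/91 224/100 225/99 226/93 227/94 228/98 229/99
235 194/137 195/140 196/149 197/55 198/46 199/55 200/61 201/58 202/61 203/64 204/60 205/60 206/50 207/46 208/101 209/155 210/151 211/149 212/149 213/148 214/146 215/151 216/156 217/104 218/77 219/138 220/131 221/130 222/129 223/140 224/149 225/149 226/144 227/143 228/146 229/145
238 194/145 195/143 196/150 197/56 198/39 199/40 200/39 201/37 202/39 203/39 204/36 205/38 206/32 207/46 208/163 209/153 210/149 211/149 212/149 213/151 214/149 215/149 216/158 217/60 218/127 219/131 220/130 221/135 222/102 223/67 224/75 225/80 226/73 227/81 228/74 229/74
241 194
[... 182 characters left out ...]
17/71 218/123 219/136 220/135 221/88 222/72 223/76 224/78 225/77 226/78 227/76 228/76 229/79
244 194/135 195/137 196/140 197/141 198/140 199/141 200/144 201/141 202/140 203/140 204/138 205/140 206/137 207/142 208/153 209/151 210/155 211/151 212/150 213/152 214/152 215/158 216/82 217/74 218/127 219/138 220/139 221/44 222/66 223/85 224/86 225/78 226/73 227/77 228/78 229/84
205 [0.5185 0.1595]
210 [0.5051 0.1592]
215 [0.4917 0.1589]
220 [0.4784 0.1586]
224 [0.4677 0.1583]
[[0.5338, 0.1373], [0.539, 0.0831], [0.4755, 0.076], [0.4703, 0.1297]]
(339.3058776855469, 218.02352905273438) (345.9992370605469, 221.01345825195312) [ 0.57733428 -0.07744598  0.03      ] [ 0.59070137 -0.09096572  0.03      ]
```

Three lumps lie close around the pedal lever at about (0.589,0.113), (0.530,0.178) and (0.464,0.155). The gripper body would hit the hopper or lever if I gripped the last two directly. So I'll press on their tops with the closed fingertips and drag them clear first, starting with the left one.

Call:
arm_command(targets=[[0.005,0.07,0,-0.02],[0.01,0.14,0,-0.04],[0.015,0.21,0,-0.06],[0.02,0.28,0,-0.08],[0.025,0.35,0,-0.1],[0.03,0.42,0,-0.124],[0.03,0.48,0,-0.124],[0.03,0.54,0,-0.124]], claw=1)

```text
time: 45.7
tool_pos: [0.4517, -0.0469, 0.1807]
ee_rot: [3.141, -0.0, 1.689]
wrist_force: [1.1, 0.2, 1.3]
width: 0.0346
finger_force: 0.0
```

Call:
arm_command(targets=[[0.005,0.07,0,0],[0.01,0.14,0,0],[0.015,0.21,0,0],[0.02,0.28,0,0],[0.025,0.35,-0.02,0],[0.026,0.404,-0.05,0],[0.026,0.404,-0.08,0],[0.026,0.404,-0.08,0]])

```text
time: 46.37
tool_pos: [0.4623, 0.1545, 0.1371]
ee_rot: [-3.135, 0.0, 1.691]
wrist_force: [-1.2, 0.2, -0.8]
width: 0.0004
finger_force: 0.0
```

Run:
```python
from h import *
o=robot.get_obs();print(o['tool_pos'],o['ee_rot'],o['width'],o['wrist_force'],o['time'])
```

```text
[0.46229889 0.15445009 0.1371187 ] [-3.13499031e+00  3.12291660e-04  1.69137845e+00] 0.00039699778167179175 [-1.21787219  0.18125074 -0.78115616] 46.3667
```

Call:
arm_command(targets=[[0,0,-0.05,0],[0,0,-0.11,0],[0,0,-0.16,0],[0,0,-0.2,0],[0,0,-0.21,0],[0,0,-0.21,0]])

```text
time: 46.87
tool_pos: [0.4637, 0.1521, 0.0344]
ee_rot: [-3.138, 0.0, 1.686]
wrist_force: [0.1, -0.4, 0.7]
width: 0.0003
finger_force: 0.0
```

Call:
arm_command(targets=[[0,0,-0.01,0],[0,0,-0.02,0],[0,0,-0.026,0],[0,0,-0.03,0],[0,0,-0.03,0]])

```text
time: 47.28
tool_pos: [0.4668, 0.1529, 0.0262]
ee_rot: [3.137, 0.0, 1.687]
wrist_force: [-7.3, -2.1, 19.7]
width: 0.0007
finger_force: 10.1
```

Call:
arm_command(targets=[[-0.015,-0.005,0,0],[-0.03,-0.01,0,0],[-0.045,-0.015,0,0],[-0.06,-0.02,0,0],[-0.075,-0.025,0,0],[-0.09,-0.03,0,0],[-0.1,-0.035,0,0],[-0.1,-0.035,0,0]])

```text
time: 47.95
tool_pos: [0.4138, 0.1348, 0.0204]
ee_rot: [-3.141, 0.0, 1.686]
wrist_force: [-0.2, 0.9, 0.4]
width: 0.0004
finger_force: 0.2
```

Call:
arm_command(targets=[[0,0,0.03,0],[0,0,0.08,0],[0,-0.05,0.15,0],[0,-0.12,0.2,0],[0,-0.2,0.24,0],[0,-0.26,0.26,0],[0,-0.32,0.26,0],[0,-0.4,0.26,0]])

```text
time: 48.62
tool_pos: [0.4156, -0.0658, 0.1518]
ee_rot: [3.138, 0.0, 1.688]
wrist_force: [0.4, -0.4, 0.6]
width: 0.0008
finger_force: 0.0
```

Run:
```python
from h import *
s=snap('side','s17.png');t=snap('top','t17.png')
for n,im in(('side',s),('top',t)):
    for c,a in blobs(im,(0,80,15),(14,255,130),40,400)[0]:
        if 150<c[0]<420 : print(n,c,a,onz(n,*c,.015)[:2].round(4))
print(robot.get_obs()['tool_pos'])
```

```text
side [339.7, 159.3] 82 [0.6381 0.1341]
side [288.0, 159.0] 89 [0.4992 0.1751]
side [295.8, 167.0] 124 [0.5136 0.1387]
side [324.2, 168.3] 141 [0.5877 0.1124]
side [405.3, 350.1] 120 [ 0.6176 -0.4366]
top [258.1, 181.7] 136 [0.5899 0.1137]
top [234.2, 202.1] 131 [0.5326 0.1794]
top [191.3, 213.2] 157 [0.502 0.298]
top [172.9, 229.6] 141 [0.4567 0.3473]
top [245.4, 239.5] 118 [0.4289 0.1461]
[ 0.4147994  -0.06983088  0.15045084]
```

The left lump was dragged clear to about (0.429,0.146), so I'll grip it now.

Call:
arm_command(targets=[[0.005,0.07,0,0],[0.01,0.14,0,0],[0.015,0.21,0,0],[0.02,0.28,0,0],[0.025,0.35,0,0],[0.03,0.42,0,0],[0.03,0.43,0,0],[0.03,0.43,0,0]], claw=0.42)

```text
time: 49.38
tool_pos: [0.4291, 0.1526, 0.1498]
ee_rot: [-3.14, -0.0, 1.692]
wrist_force: [-0.2, -0.2, -0.0]
width: 0.0504
finger_force: 0.0
```

Call:
arm_command(targets=[[0,0,-0.06,0],[0,0,-0.12,0],[0,0,-0.18,0],[0,0,-0.24,0],[0,0,-0.28,0],[0,0,-0.292,0],[0,0,-0.292,0],[0,0,-0.292,0]])

```text
time: 50.05
tool_pos: [0.4306, 0.1497, 0.0053]
ee_rot: [3.14, 0.0, 1.686]
wrist_force: [0.3, -0.7, -0.5]
width: 0.0541
finger_force: 0.0
```

Call:
arm_command(targets=[[0,0,0,0],[0,0,0,0],[0,0,0,0],[0,0,0,0],[0,0,0,0],[0,0,0,0],[0,0,0,0],[0,0,0,0]], claw=1)

```text
time: 50.72
tool_pos: [0.4306, 0.1504, 0.0055]
ee_rot: [3.14, -0.0, 1.687]
wrist_force: [-1.2, 0.3, 6.2]
width: 0.0268
finger_force: 29.2
```

Call:
arm_command(targets=[[0,0,0.03,0],[0,0,0.07,0],[0,0,0.12,0],[0,0,0.17,0],[0,0,0.22,0],[0,0,0.22,0]])

```text
time: 51.22
tool_pos: [0.4329, 0.1508, 0.1195]
ee_rot: [3.132, -0.001, 1.687]
wrist_force: [0.5, 0.1, 0.9]
width: 0.0261
finger_force: 29.5
```

Run:
```python
from h import *
t=snap('top','t18.png')
r=tray(t);print(r,onz('top',*r[0],.03)[:2])
m=cv2.inRange(cv2.cvtColor(t,cv2.COLOR_RGB2HSV),(100,120,40),(125,255,255))
m0=cv2.inRange(cv2.cvtColor(cv2.imread('pics/top0.png')[:,:,::-1],cv2.COLOR_RGB2HSV),(100,120,40),(125,255,255))
for k in(m0,m):
    M=cv2.moments(k,True);print(M['m00'],onz('top',M['m10']/M['m00'],M['m01']/M['m00'],.015)[:2], np.degrees(.5*np.arctan2(2*M['mu11'],M['mu20']-M['mu02'])))
    # rows of fin: top-most extent pixels & low corner
    ys,xs=np.nonzero(k); i=ys.argmin(); j=ys.argmax(); l=xs.argmin(); q=xs.argmax()
    print([(int(xs[a]),int(ys[a])) for a in(i,j,l,q)])
```

```text
((329.2808532714844, 179.91781616210938), (40.26215744018555, 65.8941650390625), 20.556045532226562) [ 0.59151024 -0.08536472]
2335.0 [ 0.57965068 -0.07467271] -68.88792469554654
[(318, 149), (330, 219), (296, 204), (354, 162)]
2344.0 [ 0.58629793 -0.08424336] -69.37570796506884
[(321, 147), (335, 217), (300, 201), (357, 159)]
```

Call:
arm_command(targets=[[0.047,-0.054,0,-0.03],[0.094,-0.108,0,-0.06],[0.141,-0.162,0,-0.09],[0.188,-0.216,0,-0.12],[0.235,-0.27,0,-0.15],[0.282,-0.324,0,-0.18],[0.329,-0.378,0,-0.21],[0.376,-0.432,0,-0.222]])

```text
time: 51.93
tool_pos: [0.6174, -0.0671, 0.1113]
ee_rot: [-3.137, 0.001, 1.219]
wrist_force: [-0.5, 1.6, -0.7]
width: 0.0261
finger_force: 29.5
```

Call:
arm_command(targets=[[0,0,0,0],[0,0,-0.04,0],[0,0,-0.09,0],[0,0,-0.13,0],[0,0,-0.16,0],[0,0,-0.18,0],[0,0,-0.188,0],[0,0,-0.188,0]])

```text
time: 52.6
tool_pos: [0.6163, -0.0653, 0.0183]
ee_rot: [-3.138, 0.001, 1.222]
wrist_force: [0.2, 0.0, -0.1]
width: 0.0261
finger_force: 29.5
```

Call:
arm_command(targets=[[0,0,0,0],[0,0,0,0],[0,0,0,0],[0,0,0.05,0],[0,0,0.12,0],[0,0,0.19,0],[0,0,0.24,0],[0,0,0.24,0]], claw=0.51)

```text
time: 53.27
tool_pos: [0.6221, -0.0666, 0.15]
ee_rot: [3.126, -0.002, 1.222]
wrist_force: [0.6, 0.0, 0.4]
width: 0.0465
finger_force: 0.0
```

```bash
cat >> h.py <<'E'
def look(k):
    for n in('side','top'):
        im=snap(n,n[0]+k+'.png')
        for c,a in blobs(im,(0,80,15),(14,255,130),40,400)[0]:
            if 150<c[0]<420 and c[1]<330: print(n,c,a,onz(n,*c,.015)[:2].round(4),onz(n,*c,.022)[:2].round(4))
    o=robot.get_obs();print(o['time'],o['tool_pos'].round(4),o['ee_rot'][2].round(3),o['width'].__round__(4))
E
python3 -c "
from h import *
look('19')"
```

```text
side [256.5, 98.4] 104 [0.4592 0.4666] [0.4586 0.4576]
side [335.9, 158.5] 76 [0.6288 0.1401] [0.6269 0.1334]
side [291.6, 166.7] 95 [0.5026 0.143 ] [0.5017 0.1362]
side [324.2, 168.3] 139 [0.5877 0.1124] [0.5862 0.1058]
side [352.4, 214.6] 97 [ 0.6154 -0.0645] [ 0.6137 -0.0698]
side [333.5, 243.7] 90 [ 0.5456 -0.1383] [ 0.5443 -0.1431]
top [258.1, 181.8] 134 [0.5896 0.1137] [0.5884 0.1127]
top [234.2, 202.2] 134 [0.5323 0.1794] [0.5315 0.1781]
top [191.3, 213.2] 158 [0.502 0.298] [0.5013 0.296 ]
top [172.9, 229.6] 142 [0.4567 0.3473] [0.4563 0.345 ]
53.3667 [ 0.619  -0.0661  0.143 ] 1.222 0.046
```

One lump is back in the tray. Next is the lump by the jar, gripped with the closing line at about 65° to stay clear of the jar, tin and hopper.

Call:
arm_command(targets=[[-0.007,0.045,0,0.059],[-0.015,0.09,0,0.118],[-0.022,0.135,0,0.177],[-0.03,0.18,0,0.236],[-0.037,0.225,0,0.295],[-0.045,0.27,0,0.354],[-0.052,0.315,0,0.413],[-0.06,0.358,0,0.472]], claw=0.42)

```text
time: 54.03
tool_pos: [0.5862, 0.1142, 0.1378]
ee_rot: [-3.138, -0.002, 2.216]
wrist_force: [0.6, 0.6, 0.4]
width: 0.0547
finger_force: 0.0
```

Call:
arm_command(targets=[[0,0,0,0.059],[0,0,0,0.118],[0,0,0,0.177],[0,0,0,0.236],[0,0,0,0.236],[0,0,0,0.236]])

```text
time: 54.53
tool_pos: [0.5868, 0.1131, 0.1385]
ee_rot: [-3.14, -0.003, 2.701]
wrist_force: [0.2, -0.9, -0.2]
width: 0.0544
finger_force: 0.0
```

```bash
python3 -c "
from h import *
o=robot.get_obs();print(o['tool_pos'].round(4),o['ee_rot'][2],o['width'])"
```

```text
[0.5868 0.1131 0.1385] 2.701370968751687 0.05438120923703095
```

Call:
arm_command(targets=[[0.003,0,-0.06,0],[0.003,0,-0.12,0],[0.003,0,-0.18,0],[0.003,0,-0.23,0],[0.003,0,-0.255,0],[0.003,0,-0.262,0],[0.003,0,-0.262,0]])

```text
time: 55.12
tool_pos: [0.5886, 0.113, 0.0084]
ee_rot: [-3.14, -0.002, 2.703]
wrist_force: [0.3, -0.1, 0.5]
width: 0.0545
finger_force: 0.0
```

Call:
arm_command(targets=[[0,0,0,0],[0,0,0,0],[0,0,0,0],[0,0,0,0],[0,0,0,0],[0,0,0,0],[0,0,0,0],[0,0,0,0]], claw=1)

```text
time: 55.78
tool_pos: [0.5904, 0.1133, 0.011]
ee_rot: [3.14, 0.002, 2.704]
wrist_force: [0.3, 0.6, 6.1]
width: 0.0278
finger_force: 28.6
```

Call:
arm_command(targets=[[0,0,0.03,0],[0,0,0.07,0],[0,0,0.12,0],[0,0,0.17,0],[0,0,0.22,0],[0,0,0.24,0],[0,0,0.24,0]])

```text
time: 56.37
tool_pos: [0.591, 0.1133, 0.1325]
ee_rot: [3.139, 0.005, 2.704]
wrist_force: [0.2, -0.3, 0.1]
width: 0.0277
finger_force: 28.4
```

Call:
arm_command(targets=[[0.002,-0.06,0,-0.059],[0.004,-0.12,0,-0.118],[0.007,-0.18,0,-0.177],[0.01,-0.24,0,-0.236],[0.012,-0.3,0,-0.295],[0.014,-0.36,0,-0.354],[0.016,-0.42,0,-0.413],[0.018,-0.474,0,-0.472]])

```text
time: 57.03
tool_pos: [0.5969, -0.1254, 0.1264]
ee_rot: [-3.137, -0.002, 1.709]
wrist_force: [-0.5, -0.7, -0.4]
width: 0.0278
finger_force: 28.4
```

Call:
arm_command(targets=[[0,0,0,-0.059],[0,0,0,-0.118],[0,0,0,-0.177],[0,0,0,-0.235],[0,0,-0.05,-0.235],[0,0,-0.1,-0.235],[0,0,-0.14,-0.235],[0,0,-0.17,-0.235]])

```text
time: 57.7
tool_pos: [0.5954, -0.123, 0.0391]
ee_rot: [-3.134, 0.0, 1.224]
wrist_force: [-0.1, 0.6, -0.5]
width: 0.0281
finger_force: 28.4
```

Call:
arm_command(targets=[[0,0,-0.02,0],[0,0,-0.035,0],[0,0,-0.045,0],[0,0,-0.045,0]])

```text
time: 58.03
tool_pos: [0.5976, -0.1237, 0.0205]
ee_rot: [-3.139, 0.0, 1.224]
wrist_force: [-0.4, -0.1, -0.4]
width: 0.0279
finger_force: 28.4
```

Call:
arm_command(targets=[[0,0,0,0],[0,0,0,0],[0,0,0,0],[0,0,0.05,0],[0,0,0.12,0],[0,0,0.19,0],[0,0,0.25,0],[0,0,0.25,0]], claw=0.51)

```text
time: 58.7
tool_pos: [0.6026, -0.1251, 0.1571]
ee_rot: [3.125, -0.001, 1.224]
wrist_force: [0.6, -0.3, 1.5]
width: 0.0463
finger_force: 0.0
```

Call:
arm_command(targets=[[-0.03,0.06,0,0.059],[-0.05,0.13,0,0.118],[-0.07,0.2,0,0.177],[-0.09,0.27,0,0.218],[-0.11,0.34,0,0.218],[-0.13,0.4,0,0.218],[-0.13,0.4,0,0.218]], claw=1)

```text
time: 59.28
tool_pos: [0.5317, 0.0812, 0.1478]
ee_rot: [3.141, -0.003, 1.686]
wrist_force: [-0.4, -0.5, 0.5]
width: 0.0026
finger_force: 0.0
```

```bash
python3 -c "
from h import *
look('20')"
```

```text
side [256.3, 98.3] 103 [0.4587 0.4673] [0.4581 0.4583]
side [338.4, 155.9] 200 [0.6383 0.1481] [0.6364 0.1413]
side [352.3, 214.0] 98 [ 0.6158 -0.0625] [ 0.614  -0.0679]
side [352.4, 228.6] 77 [ 0.6027 -0.1069] [ 0.6011 -0.1119]
top [323.6, 171.6] 107 [ 0.6178 -0.0698] [ 0.6165 -0.0698]
top [340.2, 176.6] 121 [ 0.6034 -0.1162] [ 0.6021 -0.1159]
top [233.9, 202.3] 125 [0.5321 0.1802] [0.5312 0.1789]
top [191.1, 213.3] 152 [0.5018 0.2985] [0.5011 0.2966]
top [172.8, 229.6] 140 [0.4567 0.3476] [0.4563 0.3453]
59.3833 [0.5333 0.0771 0.1476] 1.683 0.0005
```

Two lumps are in the tray and one is left by the lever. I'll drag it away from the dispenser by pressing on its top.

Call:
arm_command(targets=[[-0.001,0.06,0,0],[-0.002,0.12,0,0],[-0.003,0.169,0,0],[-0.003,0.169,0,0],[-0.003,0.169,0,0]])

```text
time: 59.8
tool_pos: [0.5324, 0.1601, 0.147]
ee_rot: [3.141, 0.001, 1.681]
wrist_force: [-0.9, 0.8, -0.5]
width: 0.0005
finger_force: 0.0
```

Call:
arm_command(targets=[[0,0,-0.05,0],[0,0,-0.1,0],[0,0,-0.15,0],[0,0,-0.19,0],[0,0,-0.215,0],[0,0,-0.215,0],[0,0,-0.215,0]])

```text
time: 60.38
tool_pos: [0.532, 0.1594, 0.0394]
ee_rot: [-3.141, 0.0, 1.679]
wrist_force: [0.6, 0.1, 0.2]
width: 0.0004
finger_force: 0.0
```

Call:
arm_command(targets=[[0,0,-0.008,0],[0,0,-0.016,0],[0,0,-0.024,0],[0,0,-0.032,0],[0,0,-0.032,0]])

```text
time: 60.8
tool_pos: [0.5321, 0.1606, 0.0239]
ee_rot: [3.141, 0.0, 1.68]
wrist_force: [0.2, 0.3, -0.6]
width: 0.0004
finger_force: 0.2
```

Call:
arm_command(targets=[[0,0,0.01,0],[0,0,0.02,0],[0,0.004,0.02,0],[0,0.008,0.02,0],[0,0.008,0.02,0],[0,0.008,0.02,0]])

```text
time: 61.3
tool_pos: [0.5318, 0.1648, 0.0335]
ee_rot: [3.142, 0.0, 1.681]
wrist_force: [-0.6, -0.2, 0.3]
width: 0.0004
finger_force: 0.2
```

Call:
arm_command(targets=[[0,0,-0.008,0],[0,0,-0.016,0],[0,0,-0.024,0],[0,0,-0.024,0],[0,0,-0.024,0]])

```text
time: 61.72
tool_pos: [0.5312, 0.1645, 0.0206]
ee_rot: [-3.14, 0.0, 1.68]
wrist_force: [-0.5, 0.1, -0.4]
width: 0.0004
finger_force: 0.1
```

Call:
arm_command(targets=[[0,0,0.01,0],[0,0,0.02,0],[0,0,0.026,0],[0,0.005,0.026,0],[0,0.01,0.026,0],[0,0.01,0.026,0]])

```text
time: 62.22
tool_pos: [0.5324, 0.17, 0.0353]
ee_rot: [3.14, 0.0, 1.681]
wrist_force: [0.7, 0.4, 3.0]
width: 0.0005
finger_force: 1.4
```

Call:
arm_command(targets=[[0,0,-0.008,0],[0,0,-0.016,0],[0,0,-0.024,0],[0,0,-0.024,0],[0,0,-0.024,0]])

```text
time: 62.63
tool_pos: [0.5423, 0.1707, 0.0337]
ee_rot: [3.116, -0.001, 1.68]
wrist_force: [3.3, -2.3, 26.8]
width: 0.0006
finger_force: 13.6
```

```bash
python3 -c "
from h import *
look('21')"
```

```text
side [256.4, 98.4] 104 [0.4589 0.4667] [0.4583 0.4577]
side [338.6, 158.1] 101 [0.6365 0.1395] [0.6346 0.1328]
side [352.3, 214.0] 99 [ 0.6158 -0.0625] [ 0.614  -0.0679]
side [352.5, 228.6] 77 [ 0.6029 -0.107 ] [ 0.6013 -0.112 ]
top [323.7, 171.6] 108 [ 0.6178 -0.0701] [ 0.6165 -0.0701]
top [340.6, 176.8] 122 [ 0.6028 -0.1173] [ 0.6016 -0.117 ]
top [249.6, 207.9] 99 [0.5162 0.1362] [0.5154 0.1351]
top [196.0, 213.2] 50 [0.502  0.2849] [0.5013 0.283 ]
top [170.9, 229.8] 99 [0.4562 0.3528] [0.4557 0.3505]
62.7333 [0.5423 0.1707 0.0337] 1.68 0.0007
```

Call:
arm_command(targets=[[0.015,-0.003,0.002,0],[0.025,-0.01,0.002,0],[0.035,-0.02,0.002,0],[0.045,-0.03,0.002,0],[0.055,-0.04,0.002,0],[0.065,-0.05,0.002,0],[0.07,-0.06,0.002,0],[0.07,-0.06,0.002,0]])

```text
time: 63.4
tool_pos: [0.5663, 0.1387, 0.0222]
ee_rot: [-3.139, 0.0, 1.679]
wrist_force: [0.4, 0.6, 0.0]
width: 0.0005
finger_force: 0.0
```

Call:
arm_command(targets=[[0,0,0.04,0],[0,0,0.1,0],[0,0,0.17,0],[0,-0.05,0.22,0],[0,-0.12,0.24,0],[0,-0.2,0.24,0],[0,-0.27,0.24,0],[0,-0.27,0.24,0]])

```text
time: 64.07
tool_pos: [0.5662, -0.0008, 0.1429]
ee_rot: [-3.14, 0.003, 1.674]
wrist_force: [0.1, 0.7, -0.3]
width: 0.0003
finger_force: 0.0
```

```bash
python3 -c "
from h import *
look('22')"
```

```text
side [256.4, 98.3] 103 [0.459  0.4672] [0.4584 0.4582]
side [339.0, 158.3] 99 [0.6373 0.1385] [0.6354 0.1317]
side [295.8, 162.2] 373 [0.5176 0.1568] [0.5165 0.1499]
side [308.7, 217.1] 41 [ 0.5068 -0.0422] [ 0.5059 -0.0477]
side [352.2, 214.2] 91 [ 0.6153 -0.0631] [ 0.6136 -0.0684]
side [352.4, 228.4] 81 [ 0.6029 -0.1063] [ 0.6012 -0.1113]
top [323.7, 171.6] 105 [ 0.6178 -0.0701] [ 0.6165 -0.0701]
top [340.6, 176.8] 120 [ 0.6028 -0.1173] [ 0.6016 -0.117 ]
top [240.0, 196.6] 56 [0.548  0.1636] [0.547  0.1623]
top [191.2, 213.2] 155 [0.502  0.2983] [0.5013 0.2963]
top [172.9, 229.6] 142 [0.4567 0.3473] [0.4563 0.345 ]
64.1667 [0.5662 0.0039 0.1425] 1.678 0.0001
```

Run:
```python
from h import *
t=cv2.imread('pics/t22.png')[:,:,::-1]
for v in range(186,212): print(v,' '.join('%3d'%t[v,u].mean() for u in range(224,256)))
```

```text
186 100 100 100  95  97  93 138 138 134 130 136 132 132 137 141 141 131 131 138 145  77  88  86  86  86  86  87  91  92  46  33  33
187 105 101 102 102  98  96  89 141 139 132 135 135 134 139 144 140 132 134 142 145  79  93  87  87  87  86  88  86  87  38  39  39
188 107 106 104 103 100 100  92 142 139 137 143 140 138 135 137 136 135 134 141 145  68  87  88  88  90  87  87  91  86  34  33  40
189  95  97 106  97  92 100  97 140 136 138 136 137 133 136 138 138 138 137 140 147  65  87  87  87  88  86  87  84  78  26  37  35
190  95 100  98  96 100 100  93 141 135 135 135 134 137 137 141 143 141 140 141 114  74  88  87  90  84  91  87  89  71  32  34  41
191  99 102  96  99  99  93 142 138 132 132 135 134 134 137 141 143 126 102  82  99  75  88  87  85  89  93  89  98  64  34  36  42
192 104  98 101 106 100  92 140 139 132 133 134 133 135 139 141 102  58  65  69  49  87  89  88  86  87  84  88  97  73  32  36  36
193 105  99  98 101  91  92 142 142 140 137 137 135 134 139  77  67  72  71  69  61  91  86  88  88  87  87  89  99  53  34  38  35
194 101  97 100 101  95  96  91 143 138 139 
[... 1631 characters left out ...]
  89  88  89  88  84  37  42  36  37  34
207  59  90  91 103  99  99  96 144 136 133 131 132 130 133 137 134 143 113  79  86  90  89  87  87  90  93  74  35  32  41  41  41
208  70  87  99  98  99  97  97 107 140 140 140 139 142 144 148 148 151 124  73  86  90  88  88  87  86  92  70  31  34  44  36  37
209  84 100 132 141 141 154 151 150 145 146 145 146 146 146 148 147 154 128  76  87  90  90  89  89  89  99  68  30  36  37  38  40
210 101  98 152 147 147 141 145 145 143 145 146 142 142 146 144 149 155  98  79  88  87  85  87  91  87  97  67  37  43  40  31  37
211 102  94 150 144 146 144 144 143 146 146 144 148 147 147 147 148 157  72  87  89  90  90  90  84  87  99  54  38  35  42  34  36
```

Call:
arm_command(targets=[[-0.02,-0.08,0,0],[-0.05,-0.16,0,0],[-0.08,-0.24,0,0],[-0.11,-0.32,0,0],[-0.14,-0.4,0,0],[-0.16,-0.48,0,0]], claw=0.42)

```text
time: 64.67
tool_pos: [0.487, -0.231, 0.1429]
ee_rot: [-3.141, -0.002, 1.683]
wrist_force: [0.8, -0.3, 0.3]
width: 0.0371
finger_force: 0.0
```

Run:
```python
from h import *
look('23')
t=cv2.imread('pics/t23.png')[:,:,::-1]
for v in range(190,206): print(v,' '.join('%3d'%t[v,u].mean() for u in range(234,256)))
```

```text
side [338.9, 158.3] 84 [0.637  0.1385] [0.6352 0.1318]
side [287.7, 166.3] 66 [0.4926 0.1474] [0.4917 0.1406]
side [352.4, 228.6] 78 [ 0.6027 -0.1069] [ 0.6011 -0.1119]
top [323.6, 171.6] 107 [ 0.6178 -0.0698] [ 0.6165 -0.0698]
top [340.6, 176.7] 120 [ 0.6031 -0.1173] [ 0.6018 -0.117 ]
top [242.7, 196.9] 114 [0.5471 0.156 ] [0.5462 0.1548]
top [191.2, 213.0] 153 [0.5026 0.2983] [0.5019 0.2963]
top [172.9, 229.7] 141 [0.4565 0.3473] [0.456 0.345]
64.7667 [ 0.4863 -0.2351  0.1427] 1.675 0.0451
190 134 133 135 139 143 143 140 141 138 140 144 147 142 140 134 136 139 137 141 137 136 135
191 132 137 135 139 140 144 124 105  80 100 126 112 151 146 139 135 139 132 135 135 137 132
192 134 133 136 138 142 103  65  64  71  69  66  53  43 115 144 137 139 138 138 133 135 133
193 138 134 135 139  81  63  68  74  73  76  72  74  49  20  83 147 144 139 138 139 142 143
194 131 135 137 120  62  72  71  71  76  77  78  76  78  57  22  75 150 137 135 139 139 141
195 131 135 144  81  70  73  75  73  78  73  72  75  78  57  31  17 155 140 139 137 142 141
196 131 136 147  61  70  70  74  73  72  75  71  79
[... 168 characters left out ...]
  74  78  77  74  76  42  39  38  89  83  94 102  80  82
199 138 137 142 127  63  74  74  78  74  74  76  76  73  92  92  91  90  88  89  89  92  95
200 140 131 134 144 103  66  77  76  81  76  78  78  52  97  94  97  63  39  96  93  89  85
201 135 133 132 141  78  35  62  80  77  67  51  37  49  97  90  93  56  33  62  92  92  99
202 135 131 134 139 143  85  33  32  30  33  29  29  43  96  96  94  81  36  71  98  95  96
203 135 134 132 136 144 139 113  58  45  40  45  50  55  94  92  95  81  36  48  93  93  97
204 137 137 134 137 139 138 131 134 144 112 144 150 115  88  94  93 100  32  53  98  95 100
205 133 135 134 134 136 136 135 138 139 140 142 138 110  80  90  93  99  33  65  98  92  98
```

The last lump stands at about (0.546,0.156). One more top-drag towards +x will clear the pedal.

Call:
arm_command(targets=[[0.015,0.08,0,0],[0.03,0.16,0,0],[0.045,0.24,0,0],[0.06,0.32,0,0],[0.075,0.4,0,0],[0.09,0.48,0,0],[0.105,0.56,0,0],[0.12,0.64,0,0]], claw=1)

```text
time: 65.43
tool_pos: [0.5469, 0.093, 0.143]
ee_rot: [-3.141, -0.001, 1.683]
wrist_force: [0.8, 0.0, 1.1]
width: 0.0009
finger_force: 0.0
```

Call:
arm_command(targets=[[0.001,0.08,0,0],[0.001,0.137,0,0],[0.001,0.137,-0.05,0],[0.001,0.137,-0.11,0],[0.001,0.137,-0.16,0],[0.001,0.137,-0.2,0],[0.001,0.137,-0.215,0],[0.001,0.137,-0.215,0]])

```text
time: 66.1
tool_pos: [0.5454, 0.1583, 0.0329]
ee_rot: [-3.135, -0.0, 1.683]
wrist_force: [-0.6, 0.2, -0.3]
width: 0.0008
finger_force: 0.0
```

Call:
arm_command(targets=[[0,0,-0.01,0],[0,0,-0.02,0],[0,0,-0.026,0],[0,0,-0.026,0]])

```text
time: 66.43
tool_pos: [0.5496, 0.1575, 0.0263]
ee_rot: [3.138, -0.001, 1.68]
wrist_force: [-2.3, 0.6, 8.1]
width: 0.0006
finger_force: 3.8
```

Contact on top at z 0.026. I'll press slightly more and drag.

Call:
arm_command(targets=[[0.004,0,-0.003,0],[0.015,-0.003,-0.003,0],[0.03,-0.006,-0.003,0],[0.045,-0.01,-0.003,0],[0.06,-0.014,-0.003,0],[0.072,-0.018,-0.003,0],[0.08,-0.02,-0.003,0],[0.08,-0.02,-0.003,0]])

```text
time: 67.1
tool_pos: [0.5888, 0.1462, 0.0207]
ee_rot: [-3.141, 0.0, 1.679]
wrist_force: [0.1, -0.2, -0.8]
width: 0.0003
finger_force: 0.0
```

Call:
arm_command(targets=[[0,0,0.04,0],[0,0,0.1,0],[0,0,0.17,0],[-0.01,-0.05,0.22,0],[-0.03,-0.12,0.24,0],[-0.06,-0.2,0.24,0],[-0.09,-0.28,0.24,0],[-0.12,-0.36,0.24,0]])

```text
time: 67.77
tool_pos: [0.5284, -0.0315, 0.1414]
ee_rot: [-3.142, 0.0, 1.681]
wrist_force: [-0.5, -0.2, -0.1]
width: 0.0002
finger_force: 0.0
```

```bash
python3 -c "
from h import *
look('24')"
```

```text
side [256.4, 98.3] 104 [0.459  0.4672] [0.4584 0.4582]
side [339.8, 159.2] 82 [0.6385 0.1344] [0.6366 0.1277]
side [295.5, 162.1] 251 [0.5169 0.1574] [0.5158 0.1505]
side [307.2, 217.3] 52 [ 0.503  -0.0418] [ 0.5021 -0.0473]
side [352.4, 214.6] 100 [ 0.6154 -0.0645] [ 0.6137 -0.0698]
side [352.4, 228.6] 77 [ 0.6027 -0.1069] [ 0.6011 -0.1119]
top [343.2, 177.1] 64 [ 0.6019 -0.1246] [ 0.6007 -0.1243]
top [243.1, 197.0] 119 [0.5468 0.1549] [0.5459 0.1537]
top [191.4, 213.2] 157 [0.502  0.2977] [0.5013 0.2957]
top [172.9, 229.6] 141 [0.4567 0.3473] [0.4563 0.345 ]
67.8667 [ 0.5274 -0.0351  0.1412] 1.673 0.0006
```

It slipped and the lump barely moved. There's just room to grip it directly, with the left finger between lever and lump.

Call:
arm_command(targets=[[0.009,0.064,0,0],[0.018,0.128,0,0],[0.027,0.19,0,0],[0.036,0.255,0,0],[0.045,0.32,0,0],[0.052,0.383,0,0],[0.052,0.383,0,0],[0.052,0.383,0,0]], claw=0.42)

```text
time: 68.53
tool_pos: [0.5548, 0.1632, 0.1406]
ee_rot: [-3.14, 0.0, 1.684]
wrist_force: [-0.1, -0.2, 0.1]
width: 0.0503
finger_force: 0.0
```

Call:
arm_command(targets=[[0,0,-0.03,0],[0,0,-0.06,0],[0,0,-0.09,0],[0,0,-0.09,0],[0,0,-0.09,0],[0,0,-0.09,0]])

```text
time: 69.03
tool_pos: [0.5558, 0.1606, 0.0973]
ee_rot: [3.141, 0.0, 1.679]
wrist_force: [-0.0, 0.1, 1.2]
width: 0.0548
finger_force: 0.0
```

```bash
python3 -c "
from h import *
o=robot.get_obs();print(o['tool_pos'].round(4),o['ee_rot'],o['width'],o['wrist_force'])"
```

```text
[0.5558 0.1606 0.0973] [3.14071656e+00 1.30216691e-04 1.67925764e+00] 0.05484064717198472 [-0.04564315  0.10314464  1.22000464]
```

Call:
arm_command(targets=[[-0.006,-0.008,0,0],[-0.006,-0.008,-0.03,0],[-0.006,-0.008,-0.07,0],[-0.006,-0.008,-0.11,0],[-0.006,-0.008,-0.15,0],[-0.006,-0.008,-0.178,0],[-0.006,-0.008,-0.184,0],[-0.006,-0.008,-0.184,0]])

```text
time: 69.7
tool_pos: [0.5521, 0.1568, 0.0044]
ee_rot: [-3.141, 0.0, 1.68]
wrist_force: [-0.3, -0.5, 0.5]
width: 0.0543
finger_force: 0.0
```

Call:
arm_command(targets=[[0,0,0,0],[0,0,0,0],[0,0,0,0],[0,0,0,0],[0,0,0,0],[0,0,0,0],[0,0,0,0],[0,0,0,0]], claw=1)

```text
time: 70.37
tool_pos: [0.5532, 0.1574, 0.0059]
ee_rot: [3.139, -0.0, 1.68]
wrist_force: [-2.0, -0.3, 5.8]
width: 0.0326
finger_force: 30.1
```

Call:
arm_command(targets=[[0,0,0.03,0],[0,0,0.07,0],[0,0,0.12,0],[0,0,0.17,0],[0,0,0.22,0],[0,0,0.24,0],[0,0,0.24,0]])

```text
time: 70.95
tool_pos: [0.5543, 0.1576, 0.1276]
ee_rot: [3.135, -0.0, 1.68]
wrist_force: [1.1, 0.5, -0.8]
width: 0.0326
finger_force: 29.8
```

Call:
arm_command(targets=[[0.001,-0.06,0,-0.03],[0.002,-0.12,0,-0.06],[0.003,-0.18,0,-0.09],[0.004,-0.24,0,-0.12],[0.005,-0.3,0,-0.15],[0.006,-0.36,0,-0.18],[0.007,-0.42,0,-0.21],[0.007,-0.466,0,-0.218]])

```text
time: 71.62
tool_pos: [0.5545, -0.0778, 0.1217]
ee_rot: [-3.138, 0.001, 1.22]
wrist_force: [0.1, 0.6, -1.2]
width: 0.0328
finger_force: 29.8
```

Call:
arm_command(targets=[[0,0,0,0],[0,0,-0.05,0],[0,0,-0.1,0],[0,0,-0.15,0],[0,0,-0.18,0],[0,0,-0.2,0],[0,0,-0.212,0],[0,0,-0.212,0]])

```text
time: 72.28
tool_pos: [0.5545, -0.075, 0.0163]
ee_rot: [-3.138, 0.0, 1.224]
wrist_force: [0.4, 0.5, -0.4]
width: 0.0328
finger_force: 29.8
```

Call:
arm_command(targets=[[0,0,0,0],[0,0,0,0],[0,0,0,0],[0,0,0.05,0],[0,0,0.12,0],[0,0,0.19,0],[0,0,0.26,0],[0,0,0.3,0]], claw=0.51)

```text
time: 72.95
tool_pos: [0.5579, -0.0762, 0.1748]
ee_rot: [3.133, -0.001, 1.224]
wrist_force: [0.1, 0.1, 1.2]
width: 0.0461
finger_force: 0.0
```

Call:
arm_command(targets=[[0.03,-0.01,0,0.059],[0.06,-0.02,0,0.118],[0.09,-0.03,0,0.177],[0.12,-0.04,0,0.236],[0.15,-0.05,0,0.295],[0.18,-0.06,0,0.354],[0.206,-0.076,0,0.413],[0.206,-0.076,0,0.472]], claw=0.1)

```text
time: 73.62
tool_pos: [0.6609, -0.1152, 0.1689]
ee_rot: [3.14, 0.002, 2.217]
wrist_force: [-1.5, 0.2, 0.5]
width: 0.0845
finger_force: 0.0
```

Call:
arm_command(targets=[[0,0,0,0.059],[0,0,0,0.118],[0,0,0,0.177],[0,0,0,0.236],[0,0,0,0.276],[0,0,0,0.276],[0,0,0,0.276]])

```text
time: 74.2
tool_pos: [0.6592, -0.1139, 0.1695]
ee_rot: [3.141, 0.002, 2.788]
wrist_force: [-0.5, 0.0, -0.0]
width: 0.0844
finger_force: 0.0
```

Run:
```python
from h import *
look('25')
t=cv2.imread('pics/t25.png')[:,:,::-1];print(tray(t))
m=cv2.inRange(cv2.cvtColor(t,cv2.COLOR_RGB2HSV),(100,120,40),(125,255,255));ys,xs=np.nonzero(m);print(ys.min(),ys.max(),xs.min(),xs.max())
s=cv2.imread('pics/s25.png')[:,:,::-1];s1=cv2.imread('pics/s16.png')[:,:,::-1]; print(tray(s),tray(s1))
```

```text
side [256.4, 98.5] 101 [0.4588 0.4662] [0.4582 0.4572]
side [339.7, 159.4] 79 [0.638  0.1338] [0.6361 0.1271]
side [291.5, 167.0] 92 [0.5021 0.1419] [0.5012 0.1352]
side [352.3, 214.1] 96 [ 0.6157 -0.0628] [ 0.6139 -0.0682]
side [330.8, 223.0] 126 [ 0.5557 -0.0755] [ 0.5544 -0.0808]
side [352.4, 228.5] 79 [ 0.6028 -0.1066] [ 0.6011 -0.1116]
side [316.2, 242.9] 41 [ 0.5058 -0.1247] [ 0.5048 -0.1295]
top [346.4, 62.9] 305 [ 0.9387 -0.1374] [ 0.9356 -0.137 ]
top [324.1, 169.5] 57 [ 0.6238 -0.0712] [ 0.6225 -0.0712]
top [341.5, 173.9] 53 [ 0.6111 -0.1199] [ 0.6098 -0.1196]
top [191.3, 213.1] 157 [0.5023 0.298 ] [0.5016 0.296 ]
top [172.9, 229.6] 142 [0.4567 0.3473] [0.4563 0.345 ]
74.3 [ 0.6591 -0.1138  0.1691] 2.789 0.0846
((335.20135498046875, 160.99462890625), (40.012596130371094, 27.007118225097656), 14.420774459838867)
147 179 313 356
((342.25689697265625, 221.6327667236328), (69.17454528808594, 43.39558029174805), 3.3664608001708984) ((345.9992370605469, 221.01345825195312), (62.28744125366211, 45.312225341796875), 3.094058036804199)
```

All five are accounted for: three stand in the tray and two lie in the hopper. I'll pinch the fin, lift, and carry it to the front of the hopper.

Call:
arm_command(targets=[[0,0,-0.06,0],[0,0,-0.12,0],[0,0,-0.18,0],[0,0,-0.22,0],[0,0,-0.229,0],[0,0,-0.229,0]])

```text
time: 74.8
tool_pos: [0.6575, -0.1134, 0.0517]
ee_rot: [-3.141, -0.005, 2.79]
wrist_force: [0.7, 0.7, -0.4]
width: 0.0846
finger_force: 0.0
```

Call:
arm_command(targets=[[0,0,0,0],[0,0,0,0],[0,0,0,0],[0,0,0,0],[0,0,0,0],[0,0,0,0],[0,0,0,0],[0,0,0,0]], claw=1)

```text
time: 75.47
tool_pos: [0.6597, -0.1135, 0.0552]
ee_rot: [3.141, 0.002, 2.79]
wrist_force: [0.9, 1.5, 4.6]
width: 0.0496
finger_force: 30.0
```

Call:
arm_command(targets=[[0,0,0.005,0],[0,0,0.01,0],[0,0,0.015,0],[0,0,0.02,0],[0,0,0.03,0],[0,0,0.04,0],[0,0,0.05,0],[0,0,0.06,0]])

```text
time: 76.13
tool_pos: [0.659, -0.1139, 0.0848]
ee_rot: [3.142, 0.0, 2.79]
wrist_force: [-0.1, -0.2, -3.2]
width: 0.0499
finger_force: 30.0
```

Call:
arm_command(targets=[[0,0,0.03,0],[0,0,0.06,0],[0,0,0.09,0],[0,0,0.12,0],[0,0,0.15,0],[0,0,0.18,0],[0,0,0.21,0],[0,0,0.21,0]])

```text
time: 76.8
tool_pos: [0.6606, -0.1142, 0.1941]
ee_rot: [3.141, 0.008, 2.79]
wrist_force: [0.6, -0.4, -2.3]
width: 0.0498
finger_force: 30.0
```

Call:
arm_command(targets=[[-0.01,0.01,0,-0.02],[-0.03,0.03,0,-0.05],[-0.05,0.045,0,-0.09],[-0.07,0.06,0,-0.13],[-0.09,0.08,0,-0.17],[-0.11,0.1,0,-0.21],[-0.13,0.115,0,-0.25],[-0.15,0.13,0,-0.29]])

```text
time: 77.47
tool_pos: [0.583, -0.0483, 0.1882]
ee_rot: [-3.141, -0.001, 2.179]
wrist_force: [-0.3, 0.3, -2.2]
width: 0.0499
finger_force: 30.0
```

Call:
arm_command(targets=[[-0.02,0.02,0,-0.04],[-0.045,0.04,0,-0.08],[-0.065,0.06,0,-0.12],[-0.085,0.08,0,-0.16],[-0.105,0.1,0,-0.2],[-0.125,0.115,0,-0.225],[-0.138,0.125,0,-0.24],[-0.138,0.125,0,-0.24]])

```text
time: 78.13
tool_pos: [0.5134, 0.0147, 0.1887]
ee_rot: [-3.14, -0.0, 1.681]
wrist_force: [-0.5, -0.4, -3.2]
width: 0.0493
finger_force: 30.0
```

```bash
python3 -c "
from h import *
look('26')"
```

```text
side [256.5, 98.3] 101 [0.4593 0.4671] [0.4587 0.4581]
side [282.7, 149.1] 110 [0.4929 0.2182] [0.492 0.211]
side [339.8, 158.7] 89 [0.639  0.1363] [0.6371 0.1296]
top [191.3, 213.2] 159 [0.502 0.298] [0.5013 0.296 ]
top [268.9, 216.9] 109 [0.491  0.0822] [0.4903 0.0814]
top [172.9, 229.6] 142 [0.4567 0.3473] [0.4563 0.345 ]
78.2333 [0.5147 0.0136 0.1887] 1.682 0.0499
```

Call:
arm_command(targets=[[-0.001,0.01,-0.016,0],[-0.002,0.02,-0.016,0],[-0.003,0.03,-0.016,0],[-0.004,0.04,-0.016,0],[-0.004,0.04,-0.016,0],[-0.004,0.04,-0.016,0]])

```text
time: 78.73
tool_pos: [0.5131, 0.034, 0.1811]
ee_rot: [3.141, 0.0, 1.681]
wrist_force: [0.5, -0.1, -2.9]
width: 0.0496
finger_force: 30.0
```

Call:
arm_command(targets=[[-0.001,0.005,0,0],[-0.001,0.01,0,0],[-0.001,0.013,0,0],[-0.001,0.013,0,0],[-0.001,0.013,0,0]])

```text
time: 79.15
tool_pos: [0.5126, 0.0395, 0.1814]
ee_rot: [3.141, 0.002, 1.68]
wrist_force: [0.1, -3.8, -2.4]
width: 0.0498
finger_force: 30.0
```

Call:
arm_command(targets=[[0,0.003,0.015,0],[-0.001,0.006,0.029,0],[-0.001,0.01,0.043,0],[-0.002,0.015,0.056,0],[-0.003,0.027,0.083,0],[-0.004,0.036,0.1,0],[-0.004,0.036,0.1,0]])

```text
time: 79.73
tool_pos: [0.5113, 0.0592, 0.2341]
ee_rot: [3.137, -0.0, 1.682]
wrist_force: [-1.5, -1.4, -1.5]
width: 0.0498
finger_force: 30.0
```

Run:
```python
from h import *
look('27')
# bottom rear edge of tray in side view: lower edge rows of blue, for tilt estimate
for k in('26','27'):
    s=cv2.imread('pics/s%s.png'%k)[:,:,::-1];m=cv2.inRange(cv2.cvtColor(s,cv2.COLOR_RGB2HSV),(100,120,40),(125,255,255));ys,xs=np.nonzero(m);print(k,ys.min(),ys.max(),xs.min(),xs.max(),len(xs))
```

```text
side [356.8, 41.9] 168 [0.856  0.6821] [0.8526 0.6715]
side [254.2, 99.1] 48 [0.4516 0.4652] [0.4511 0.4562]
side [279.4, 131.8] 79 [0.4982 0.2928] [0.4973 0.285 ]
side [338.8, 158.3] 115 [0.6368 0.1386] [0.6349 0.1319]
top [236.1, 208.0] 156 [0.5161 0.1737] [0.5153 0.1724]
top [191.0, 213.1] 150 [0.5023 0.2988] [0.5016 0.2969]
top [172.9, 229.6] 141 [0.4567 0.3473] [0.4563 0.345 ]
79.8333 [0.5108 0.059  0.2318] 1.681 0.0492
26 117 174 269 324 1503
27 104 153 261 321 1409
```

The tray is at about 19°. I'll back off, lift gently, go over the hopper and lower the mouth in.

Call:
arm_command(targets=[[0,-0.008,0.005,0],[0,-0.016,0.015,0],[0,-0.016,0.04,0],[0,-0.016,0.07,0],[0,-0.016,0.1,0],[0,-0.016,0.13,0],[0,-0.016,0.155,0],[0,-0.016,0.162,0]])

```text
time: 80.5
tool_pos: [0.5113, 0.0502, 0.3156]
ee_rot: [3.136, 0.0, 1.68]
wrist_force: [-0.4, -0.3, -2.8]
width: 0.0497
finger_force: 30.0
```

Call:
arm_command(targets=[[-0.002,0.02,0,0],[-0.006,0.06,0,0],[-0.01,0.1,0,0],[-0.014,0.14,0,0],[-0.018,0.18,0,0],[-0.022,0.22,0,0],[-0.026,0.26,0,0],[-0.03,0.29,0,0]])

```text
time: 81.17
tool_pos: [0.4944, 0.1974, 0.3107]
ee_rot: [-3.139, -0.001, 1.682]
wrist_force: [0.8, -0.1, -2.8]
width: 0.0502
finger_force: 30.0
```

Call:
arm_command(targets=[[-0.002,0.02,0,0],[-0.004,0.04,-0.01,0],[-0.004,0.044,-0.04,0],[-0.004,0.044,-0.07,0],[-0.004,0.044,-0.1,0],[-0.004,0.044,-0.12,0],[-0.004,0.044,-0.126,0],[-0.004,0.044,-0.126,0]])

```text
time: 81.83
tool_pos: [0.4928, 0.217, 0.2476]
ee_rot: [-3.139, 0.001, 1.68]
wrist_force: [-0.5, 0.1, -2.2]
width: 0.0495
finger_force: 30.0
```

Run:
```python
from h import *
look('28')
print(robot.get_obs()['wrist_force'])
```

```text
side [339.4, 158.1] 103 [0.6386 0.1389] [0.6367 0.1322]
81.9333 [0.4937 0.2172 0.2497] 1.68 0.0498
[ 0.62864784 -0.39656302 -2.13143943]
```

Call:
arm_command(targets=[[-0.001,0.008,0,0],[-0.002,0.016,0,0],[-0.003,0.024,0,0],[-0.003,0.03,0,0],[-0.003,0.03,0,0]])

```text
time: 82.35
tool_pos: [0.4924, 0.2296, 0.2513]
ee_rot: [3.139, 0.007, 1.678]
wrist_force: [-0.7, -9.4, 2.3]
width: 0.0501
finger_force: 30.0
```

Call:
arm_command(targets=[[-0.001,0.006,0.01,0],[-0.001,0.012,0.02,0],[-0.002,0.019,0.03,0],[-0.003,0.027,0.041,0],[-0.004,0.036,0.053,0],[-0.005,0.046,0.063,0],[-0.006,0.056,0.074,0],[-0.006,0.056,0.074,0]])

```text
time: 83.02
tool_pos: [0.489, 0.2617, 0.2875]
ee_rot: [3.14, -0.002, 1.682]
wrist_force: [-1.1, -1.7, -1.4]
width: 0.0498
finger_force: 30.0
```

Call:
arm_command(targets=[[-0.001,0.013,0.009,0],[-0.003,0.03,0.018,0],[-0.004,0.043,0.027,0],[-0.006,0.056,0.036,0],[-0.008,0.078,0.05,0],[-0.01,0.1,0.06,0],[-0.013,0.131,0.072,0],[-0.013,0.131,0.072,0]])

```text
time: 83.68
tool_pos: [0.4823, 0.3284, 0.3256]
ee_rot: [3.137, -0.003, 1.683]
wrist_force: [-0.2, -4.2, 5.8]
width: 0.0492
finger_force: 30.0
```

Call:
arm_command(targets=[[-0.002,0.02,0.006,0],[-0.004,0.04,0.01,0],[-0.006,0.06,0.012,0],[-0.008,0.075,0.014,0],[-0.009,0.09,0.014,0],[-0.009,0.09,0.014,0]])

```text
time: 84.18
tool_pos: [0.478, 0.3733, 0.3338]
ee_rot: [3.134, -0.005, 1.682]
wrist_force: [-0.4, -2.4, 9.8]
width: 0.0493
finger_force: 30.0
```

Run:
```python
from h import *
look('29'); print(robot.get_obs()['wrist_force'])
for n in 'st':
    s=cv2.imread('pics/%s29.png'%n)[:,:,::-1];m=cv2.inRange(cv2.cvtColor(s,cv2.COLOR_RGB2HSV),(100,120,40),(125,255,255));ys,xs=np.nonzero(m);print(ys.min(),ys.max(),xs.min(),xs.max(),len(xs))
```

```text
side [256.4, 98.4] 101 [0.4589 0.4667] [0.4583 0.4577]
side [339.3, 157.4] 113 [0.6391 0.1417] [0.6372 0.1349]
side [293.2, 161.8] 352 [0.5109 0.1603] [0.5099 0.1534]
top [191.3, 213.2] 169 [0.502 0.298] [0.5013 0.296 ]
top [172.9, 229.5] 144 [0.457  0.3473] [0.4565 0.345 ]
84.2833 [0.4782 0.3725 0.3338] 1.682 0.0492
[ 0.45525394 -2.32193209 10.92835277]
9 77 238 283 2356
180 238 108 153 1724
```

Call:
arm_command(targets=[[0.002,-0.02,0.015,0],[0.005,-0.05,0.025,0],[0.008,-0.08,0.025,0],[0.011,-0.11,0.025,0],[0.013,-0.13,0.025,0],[0.013,-0.13,0.025,0],[0.013,-0.13,0.025,0],[0.013,-0.13,0.025,0]])

```text
time: 84.95
tool_pos: [0.4843, 0.3057, 0.3412]
ee_rot: [-3.141, -0.0, 1.68]
wrist_force: [-0.3, 0.5, -2.2]
width: 0.0492
finger_force: 30.0
```

Call:
arm_command(targets=[[0,0.03,0.03,0],[0,0,0,0],[0,0.03,0.03,0],[0,0,0,0],[0,0.03,0.03,0],[0,0,0,0],[0,0,0,0],[0,0,0,0]])

```text
time: 85.62
tool_pos: [0.484, 0.306, 0.3406]
ee_rot: [-3.14, 0.0, 1.68]
wrist_force: [0.5, 1.3, -0.9]
width: 0.0496
finger_force: 30.0
```

Call:
arm_command(targets=[[0,0,0.05,0],[0,0,0.12,0],[0,0,0.16,0],[0,-0.03,0.16,0],[0.01,-0.1,0.16,0],[0.02,-0.17,0.16,0],[0.03,-0.24,0.16,0],[0.03,-0.31,0.16,0]])

```text
time: 86.28
tool_pos: [0.4997, 0.1489, 0.4203]
ee_rot: [-3.141, 0.0, 1.68]
wrist_force: [0.6, -0.3, -2.0]
width: 0.0493
finger_force: 30.0
```

Run:
```python
from h import *
look('30'); print(robot.get_obs()['wrist_force'])
for n in 'st':
    s=cv2.imread('pics/%s30.png'%n)[:,:,::-1];m=cv2.inRange(cv2.cvtColor(s,cv2.COLOR_RGB2HSV),(100,120,40),(125,255,255));ys,xs=np.nonzero(m);print(ys.min(),ys.max(),xs.min(),xs.max(),len(xs))
t=cv2.imread('pics/t30.png')[:,:,::-1]
m=cv2.inRange(cv2.cvtColor(t,cv2.COLOR_RGB2HSV),(0,80,15),(14,255,150))[175:255,133:215];k,l,st,ce=cv2.connectedComponentsWithStats(m);print([(s[4],(c+[133,175]).round(1).tolist()) for s,c in zip(st[1:],ce[1:]) if s[4]>10])
```

```text
side [338.6, 157.2] 122 [0.6374 0.143 ] [0.6355 0.1362]
top [260.0, 216.1] 70 [0.4933 0.1069] [0.4926 0.1059]
top [171.0, 206.0] 60 [0.5224 0.3554] [0.5216 0.3531]
top [168.4, 223.0] 321 [0.475  0.3606] [0.4745 0.3582]
86.3833 [0.4995 0.1458 0.4215] 1.673 0.0489
[-0.90121746 -0.32208088 -1.58758761]
21 89 75 310 2472
162 227 214 255 2115
[(np.int32(385), [168.8, 220.3])]
```

The tray's weight reads empty and nothing brown is on the counter. I'll bring the tray back and roll it level on the mat.

Call:
arm_command(targets=[[-0.005,-0.04,0,0.04],[-0.01,-0.08,0,0.09],[-0.015,-0.12,0,0.14],[-0.02,-0.16,0,0.19],[-0.025,-0.2,0,0.24],[-0.03,-0.25,0,0.29],[-0.035,-0.3,-0.04,0.34],[-0.04,-0.34,-0.08,0.39]])

```text
time: 87.05
tool_pos: [0.4795, -0.0206, 0.3819]
ee_rot: [3.14, 0.003, 2.502]
wrist_force: [-0.4, 0.6, -1.8]
width: 0.0495
finger_force: 30.0
```

Call:
arm_command(targets=[[-0.005,-0.03,-0.05,0.05],[-0.012,-0.048,-0.11,0.1],[-0.014,-0.048,-0.17,0.14],[-0.014,-0.048,-0.23,0.14],[-0.014,-0.048,-0.29,0.14],[-0.014,-0.048,-0.34,0.14],[-0.014,-0.048,-0.38,0.14],[-0.014,-0.048,-0.38,0.14]])

```text
time: 87.72
tool_pos: [0.469, -0.0423, 0.1856]
ee_rot: [-3.14, -0.011, 2.791]
wrist_force: [-1.4, -0.3, -1.6]
width: 0.0494
finger_force: 30.0
```

Run:
```python
from h import *
look('31'); print(robot.get_obs()['wrist_force'])
t=cv2.imread('pics/t31.png')[:,:,::-1]
h=cv2.cvtColor(t,cv2.COLOR_RGB2HSV);m=cv2.inRange(h,(0,80,15),(14,255,150))
for v in range(196,244,1): print(v,''.join('#' if m[v,u] else '.' for u in range(140,216)))
```

```text
side [256.6, 97.8] 169 [0.46   0.4695] [0.4594 0.4605]
side [339.8, 159.1] 84 [0.6386 0.1348] [0.6367 0.1281]
side [299.9, 155.2] 44 [0.5347 0.1806] [0.5335 0.1736]
side [309.1, 210.0] 48 [ 0.5132 -0.02  ] [ 0.5122 -0.0256]
top [191.4, 213.1] 158 [0.5023 0.2977] [0.5016 0.2957]
87.8167 [ 0.4718 -0.0429  0.191 ] 2.791 0.049
[ 0.29809311 -0.02511125 -1.27570454]
196 ................................######......................................
197 ...........................#.######..##.....................................
198 ..........................#############.....................................
199 .........................##########.####....................................
200 .........................#########.#####....................................
201 .........................#########.#####....................................
202 .........................###############....................................
203 .........................###############....................................
204 .........................##########.####..............................#.....
205 ....
[... 2450 characters left out ...]
##.####.............#...........................#...
236 ............................................................................
237 ............................................................................
238 ............................................................................
239 ............................................................................
240 ............................................................................
241 ............................................................................
242 ............................................................................
243 ............................................................................
```

All five lumps show in the hopper. Now levelling the tray on the mat.

Call:
arm_command(targets=[[0,-0.01,-0.02,0],[0,-0.01,-0.04,0],[0,-0.01,-0.055,0],[0,-0.01,-0.063,0],[0,-0.01,-0.063,0]])

```text
time: 88.23
tool_pos: [0.4717, -0.0481, 0.1587]
ee_rot: [-3.141, -0.002, 2.79]
wrist_force: [-0.7, -0.7, -2.5]
width: 0.0493
finger_force: 30.0
```

Call:
arm_command(targets=[[0,0,-0.006,0],[0,0,-0.012,0],[0,0,-0.018,0],[0,0,-0.018,0]])

```text
time: 88.57
tool_pos: [0.4724, -0.0482, 0.1506]
ee_rot: [3.141, -0.0, 2.79]
wrist_force: [-0.6, 0.5, -2.9]
width: 0.0493
finger_force: 30.0
```

Run:
```python
from h import *
s=snap('side','s32.png');m=cv2.inRange(cv2.cvtColor(s,cv2.COLOR_RGB2HSV),(100,120,40),(125,255,255));ys,xs=np.nonzero(m);print(ys.min(),ys.max(),xs.min(),xs.max(),len(xs))
c=robot.camera_info('side');f=200/np.tan(np.radians(c['vfov'])/2);T=np.linalg.inv(np.array(c['extrinsics']))
o=robot.get_obs()['tool_pos'];P=o+[0,0,.019];ex=np.array([.94,-.342,0]);ey=np.array([.342,.94,0]);ez=np.array([0,0,1])
for th in(40,50,60,70,80,90):
    a=np.radians(th);u=ex*np.cos(a)+ez*np.sin(a);w=-ex*np.sin(a)+ez*np.cos(a)
    pts=[P+u*x+w*z+ey*y for x in(-.165,.005) for z in(-.07,-.03) for y in(-.055,.055)]+[P+w*.015+ey*y+u*x for y in(-.025,.025) for x in(-.005,.005)]
    q=[]
    for p in pts:
        k=T@np.r_[p,1]; q.append((c['cx']+f*k[0]/-k[2],c['cy']-f*k[1]/-k[2]))
    q=np.array(q);print(th,q[:,1].min().round(),q[:,1].max().round(),q[:,0].min().round(),q[:,0].max().round())
```

```text
170 241 266 324 1988
40 168.0 239.0 248.0 316.0
50 168.0 242.0 259.0 319.0
60 167.0 245.0 270.0 322.0
70 165.0 246.0 282.0 323.0
80 164.0 245.0 283.0 324.0
90 162.0 244.0 283.0 326.0
```

The tray is really tilted at about 52°, so I'll shift it so the lip lands on the mat, then roll it down.

Call:
arm_command(targets=[[0,0,0.02,0],[0.03,-0.011,0.02,0],[0.06,-0.022,0.02,0],[0.1,-0.036,0.02,0],[0.14,-0.051,0.02,0],[0.149,-0.054,0.01,0],[0.149,-0.054,0,0],[0.149,-0.054,0,0]])

```text
time: 89.28
tool_pos: [0.5483, -0.0758, 0.1529]
ee_rot: [3.141, 0.005, 2.79]
wrist_force: [0.8, -1.6, 3.8]
width: 0.0492
finger_force: 30.0
```

Call:
arm_command(targets=[[0.01,-0.004,-0.008,0],[0.03,-0.011,-0.018,0],[0.05,-0.018,-0.026,0],[0.064,-0.023,-0.034,0],[0.088,-0.032,-0.05,0],[0.111,-0.04,-0.068,0],[0.13,-0.047,-0.088,0],[0.151,-0.055,-0.112,0]])

```text
time: 89.95
tool_pos: [0.6245, -0.1033, 0.0983]
ee_rot: [3.141, 0.007, 2.79]
wrist_force: [1.8, -0.3, 1.2]
width: 0.049
finger_force: 30.0
```

Call:
arm_command(targets=[[0.016,-0.006,-0.02,0],[0.033,-0.012,-0.045,0],[0.045,-0.016,-0.065,0],[0.055,-0.02,-0.078,0],[0.055,-0.02,-0.08,0],[0.055,-0.02,-0.08,0]])

```text
time: 90.45
tool_pos: [0.6496, -0.1125, 0.0554]
ee_rot: [3.142, -0.001, 2.791]
wrist_force: [-0.4, -0.0, 2.4]
width: 0.0496
finger_force: 30.0
```

Run:
```python
from h import *
s=snap('side','s33.png');o=robot.get_obs();print(tray(s),o['tool_pos'],o['wrist_force'])
m=cv2.inRange(cv2.cvtColor(s,cv2.COLOR_RGB2HSV),(100,120,40),(125,255,255));ys,xs=np.nonzero(m);print(ys.min(),ys.max(),xs.min(),xs.max(),len(xs))
```

```text
((342.3888244628906, 223.33432006835938), (69.1107406616211, 42.92951202392578), 4.0141754150390625) [ 0.64955432 -0.11251251  0.0554294 ] [-1.0279479  -0.03509882  3.07627466]
200 247 307 376 2508
```

The tray is flat on the mat. I'll release it and go to the pedal, checking that the hopper holds five lumps first.

Call:
arm_command(targets=[[0,0,0,0],[0,0,0,0],[0,0,0,0],[0,0,0,0],[0,0,0.07,0],[0,0,0.14,0],[0,0,0.21,0],[0,0,0.28,0]], claw=0.1)

```text
time: 91.17
tool_pos: [0.6495, -0.1126, 0.196]
ee_rot: [3.142, -0.001, 2.79]
wrist_force: [1.0, -0.1, -0.1]
width: 0.085
finger_force: 0.0
```

Call:
arm_command(targets=[[-0.036,0.054,0,-0.059],[-0.072,0.108,0,-0.118],[-0.108,0.162,0,-0.177],[-0.144,0.216,0,-0.236],[-0.18,0.27,0,-0.295],[-0.216,0.324,0,-0.354],[-0.252,0.378,0,-0.413],[-0.291,0.435,0,-0.472]], claw=1)

```text
time: 91.83
tool_pos: [0.5033, 0.1057, 0.1948]
ee_rot: [3.142, 0.0, 1.795]
wrist_force: [0.7, 0.6, 0.6]
width: 0.0349
finger_force: 0.0
```

Call:
arm_command(targets=[[0,0,0,-0.059],[0,0,0,-0.059],[0,0,0,-0.059],[0,0,0,-0.059]])

```text
time: 92.17
tool_pos: [0.5047, 0.1041, 0.1948]
ee_rot: [-3.142, 0.0, 1.68]
wrist_force: [0.1, 0.3, -0.3]
width: 0.0081
finger_force: 0.0
```

Run:
```python
from h import *
look('34')
t=cv2.imread('pics/t34.png')[:,:,::-1];print(tray(t),onz('top',*tray(t)[0],.03))
m=cv2.inRange(cv2.cvtColor(t,cv2.COLOR_RGB2HSV),(0,80,15),(14,255,150))[175:255,133:215];k,l,st,ce=cv2.connectedComponentsWithStats(m);print([(int(s[4]),(c+[133,175]).round(1).tolist()) for s,c in zip(st[1:],ce[1:]) if s[4]>10])
```

```text
side [266.9, 97.5] 81 [0.4917 0.4619] [0.4908 0.4529]
side [338.4, 157.9] 113 [0.6361 0.1405] [0.6343 0.1337]
top [265.4, 209.5] 108 [0.5116 0.0922] [0.5108 0.0913]
92.2667 [0.5048 0.1039 0.1947] 1.678 0.0015
((331.18170166015625, 180.9353790283203), (40.20059585571289, 65.93095397949219), 20.2248592376709) [ 0.58863401 -0.09060018  0.03      ]
[(581, [170.9, 217.6])]
```

Call:
arm_command(targets=[[0,0,-0.06,0],[0,0,-0.12,0],[0,0,-0.18,0],[0,0,-0.225,0],[0,0,-0.24,0],[0,0,-0.26,0],[0,0,-0.28,0],[0,0,-0.3,0]])

```text
time: 92.93
tool_pos: [0.5054, 0.1041, 0.0466]
ee_rot: [3.14, 0.001, 1.678]
wrist_force: [-3.1, -0.9, 8.4]
width: 0.0005
finger_force: 4.0
```

Call:
arm_command(targets=[[0,0,-0.01,0],[0,0,-0.016,0],[0,0,-0.02,0],[0,0,-0.02,0],[0,0,-0.02,0],[0,0,-0.02,0],[0,0,-0.02,0],[0,0,-0.02,0]])

```text
time: 93.6
tool_pos: [0.5057, 0.1046, 0.0418]
ee_rot: [3.138, 0.0, 1.679]
wrist_force: [-12.1, -2.5, 25.6]
width: 0.0005
finger_force: 12.3
```

Call:
arm_command(targets=[[0,0,0,0],[0,0,0,0],[0,0,0,0],[0,0,0,0],[0,0,0,0],[0,0,0,0],[0,0,0,0],[0,0,0,0]])

```text
time: 94.27
tool_pos: [0.5057, 0.1046, 0.0418]
ee_rot: [3.138, 0.0, 1.679]
wrist_force: [-11.8, -3.2, 25.1]
width: 0.0002
finger_force: 12.3
```

Call:
arm_command(targets=[[0,0,0.02,0],[0,0,0.04,0],[0,0,0.06,0],[0,0,0.08,0],[0,0,0.12,0],[0,0,0.18,0],[0,0,0.24,0],[0,0,0.3,0]])

```text
time: 94.93
tool_pos: [0.5047, 0.105, 0.1864]
ee_rot: [3.141, -0.001, 1.678]
wrist_force: [0.1, 0.1, 0.5]
width: 0.0005
finger_force: 0.0
```

Call:
arm_command(targets=[[-0.03,-0.08,0,0],[-0.06,-0.16,0,0],[-0.09,-0.24,0,0],[-0.12,-0.32,0,0],[-0.15,-0.4,0,0],[-0.17,-0.48,0,0],[-0.19,-0.56,0,0],[-0.2,-0.64,0,0]])

```text
time: 95.6
tool_pos: [0.4042, -0.2141, 0.1858]
ee_rot: [3.139, 0.001, 1.678]
wrist_force: [0.7, 0.5, 0.3]
width: 0.0002
finger_force: 0.0
```

Run:
```python
from h import *
look('35')
t=cv2.imread('pics/t35.png')[:,:,::-1];print(tray(t),onz('top',*tray(t)[0],.03))
h=cv2.cvtColor(t,cv2.COLOR_RGB2HSV);m=cv2.inRange(h,(0,80,15),(14,255,150));sub=m[175:255,133:228]
k,l,st,ce=cv2.connectedComponentsWithStats(sub);print([(int(s[4]),(c+[133,175]).round(1).tolist()) for s,c in zip(st[1:],ce[1:]) if s[4]>10])
s=cv2.imread('pics/s35.png')[:,:,::-1];hs=cv2.cvtColor(s,cv2.COLOR_RGB2HSV);mm=cv2.inRange(hs,(0,70,10),(16,255,150))
for v in range(90,175,2): print(v,''.join('#' if mm[v,u] else '.' for u in range(225,330)))
mr=cv2.inRange(h,(0,170,90),(6,255,255))[195:230,240:280];print(cv2.boundingRect(cv2.findNonZero(mr)))
m0=cv2.inRange(cv2.cvtColor(cv2.imread('pics/top0.png')[:,:,::-1],cv2.COLOR_RGB2HSV),(0,170,90),(6,255,255))[195:230,240:280];print(cv2.boundingRect(cv2.findNonZero(m0)))
```

```text
side [286.8, 127.0] 59 [0.5236 0.3075] [0.5225 0.2996]
side [339.7, 159.7] 72 [0.6377 0.1326] [0.6358 0.1259]
side [292.2, 165.0] 150 [0.5056 0.1489] [0.5047 0.1421]
95.7 [ 0.4039 -0.2177  0.1851] 1.67 0.0005
((331.1597900390625, 180.92605590820312), (40.20954513549805, 65.9176025390625), 20.170654296875) [ 0.58866041 -0.09053981  0.03      ]
[]
90 .........................................................................................................
92 .........................................................................................................
94 .........................................................................................................
96 .........................................................................................................
98 .........................................................................................................
100 .........................................................................................................
102 .............................................................................................
[... 3302 characters left out ...]
..........
164 ..........................................................##......#########........#.....................
166 ..........................................................##########..........######.....................
168 ..........................................................###........#############.......................
170 ...........................................................################..............................
172 ..........................................................###########....................................
174 .........................................................................................................
(7, 2, 22, 26)
(7, 2, 22, 26)
```

Run:
```python
from h import *
a,b=[cv2.imread('pics/%s.png'%k)[:,:,::-1] for k in('top0','t35')]
for im in(a,b): print(blobs(im,(0,170,100),(6,255,255),100)[0])
d=np.abs(a.astype(int)-b).max(2); print(d[120:158,228:262].mean(), d[105:150,390:432].mean(), d[20:60,100:200].mean())
print(robot.close_job())
```

```text
[([266.9, 165.1], 193), ([257.1, 209.9], 370)]
[([266.9, 165.1], 195), ([257.2, 209.9], 370)]
5.8769349845201235 5.8010582010582015 5.97325
the job is handed in; nothing more can be done
None
```

The job is handed in: all five lumps were tipped from the tray into the hopper and dropped with the pedal (hopper now reads empty), though on the first tip three spilled onto the counter and had to be re-gathered; the pedal came back up, the tray is empty and upright on its mat about 8 mm off centre, and the jar, tin and salt pig have not moved.

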